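# Pry the battery cover off the bench pH meter

### The job

The bench pH meter needs new cells: take the yellow-handled flat-blade screwdriver, put its blade into the notch at the end of the snap-in battery cover and lever the cover up out of its latches, gently enough not to crack it. Then lift the cover off, and leave the cover and the screwdriver both lying in the aluminium tray. Set things down rather than flinging or dropping them, and do not knock the other things on the bench about.

Things in the scene. Friction and masses are not known exactly. Their poses are not given: they have to be found in the camera images.
- meter: beige bench pH meter, fixed, 200 mm deep (x), 240 mm wide (y); origin: centre of its underside, z up. Its flat deck, 80 mm high, covers local x -10 to 100; towards -x the front with display and knobs slopes down to 35 mm high. The cover lies flush in the deck, centred on local x = 48, y = -77, long side along y; the notch is between its -y end and the meter's side face at y = -120
- notch (a point): outer lip of the notch, the fulcrum for the blade: middle of the floor's edge on the side face (meter local 48, -120, 72.5 mm; axes as the meter's). Dark channel 16 mm wide (x), entered along +y: open on top for 8 mm, then on under the cover's end; an end wall stops a blade 20 mm in. Flat floor 7.5 mm below the deck, 3.5 mm below the cover's underside
- cover: dark grey snap-in battery cover, plate 50 (x) by 70 (y) by 4 mm, 35 g; origin: centre of the plate's underside, z up. Flush when closed, 1.5 mm gap all round. Legs reach 9.5 mm below the plate. A tongue sticks out 5 mm at its +y end, 3.5 mm of it under the deck, and acts as hinge: lift the -y end (marked by three light ribs), then draw the cover up and towards -y
- cover_edge (a point): middle of the lower edge of the cover's notch end (cover local 0, -35, 0 mm), 76 mm above the bench when closed. Two sprung latches near this end let go at about 8 to 12 N upwards, when it has risen some 5 mm; it then snaps up and stays propped about 11 mm up, with the end's long sides (50 mm apart) free above the deck to be gripped
- screwdriver: flat-blade screwdriver, 130 mm long, 80 g, on the bench. Yellow flat-sided handle, 26 by 26 mm, local x -55 to 25; 6 mm shaft to 45; steel blade 8 mm wide, 2 mm thick, x 45 to 75, its flat level. Origin: on the handle's underside; +x points to the blade, z up; axis 13 mm above the underside
- blade_tip (a point): middle of the blade's end (screwdriver local 75, 0, 13 mm)
- handle_end (a point): middle of the handle's rear end (screwdriver local -55, 0, 13 mm)
- tray: open aluminium tray, fixed to the bench, 180 mm (x) by 240 mm (y), 22 mm high, walls 4 mm, floor 4 mm thick; origin: centre of its underside, z up; empty
- spatula: loose steel weighing spatula, about 145 mm long, 17 mm at its widest, 5 mm thick, lying beside the screwdriver; leave it alone. Origin near its middle, on its underside
- brush: loose brush with wooden handle, about 150 mm long, lying between the robot and the tray; leave it alone. Origin near its middle, on its underside
- cell_caddy: blue caddy 60 by 36 by 18 mm with the two fresh red cells; leave it alone. Origin: centre of its underside
- beaker: glass beaker, 68 mm across, 85 mm high; leave it alone. Origin: centre of its underside
- sample_jar: white jar with red cap, 56 mm across, 75 mm high; leave it alone. Origin: centre of its underside
- buffer_bottle: small amber bottle with yellow cap, 48 mm across, 105 mm high; leave it alone. Origin: centre of its underside
- weight: brass 200 g balance weight, 32 mm across, 48 mm high; leave it alone. Origin: centre of its underside
Mind the look-alikes: they are no part of the job. What is shaped like the cover but purple is not meant. Leave any blue look-alike of the screwdriver alone.

How it is judged:
By the outcome, as a careful person would: the job done as asked, in the order asked, and still so for the second after the job is handed in, with the robot touching nothing.
It also fails if it takes over 72 s, if anything falls off the work surface, if the arm or the gripper's body presses on something with over 40 N, if the wrist force passes 120 N, or if a joint passes its speed limit or range.

### The arm

A 7-joint arm with a two-finger parallel gripper is mounted at the origin on the work surface. World frame = base frame: x ahead of the robot, y to its left, z up, the work surface at z = 0. Lengths are in m, angles in rad, forces in N, time in s.
With the tool pointing down it reaches from about 0.4 to 0.85 m from the base axis. Payload 10.4 kg.
Tool frame: the origin (TCP) lies between the finger pads; the fingertips stand 17 mm ahead of it and the grasp point (between the pads) lies 2 mm behind it; x points along the fingers, y is the direction in which the jaws open and shut, and the axes are right-handed (so a half turn about x gives the same grasp; the last joint's range is limited). The gripper opens to 87 mm and grips with 3 to 60 N. Pads are 19 mm wide; open, the fingers measure 117 mm over their backs; the gripper's body (75 mm by 190 mm) begins 51 mm behind the grasp point.
Start: joints at [1.313, 0.332, -0.065, 1.46, 0.022, 1.35, -0.088], TCP at [0.145, -0.608, 0.24] pointing down, gripper open.
Joint ranges: [-2.6, 2.6], [-0.5, 2.12], [-1.47, 1.34], [0.16, 2.42], [-1.27, 4.41], [0.06, 2.06], [-2.6, 2.6]. Speed limits (rad/s): [2.22, 2.22, 2.79, 2.79, 3.14, 3.14, 3.14].

### API

Orientations are given as a unit quaternion [x, y, z, w].
In Python, from bench import r, optics, close_job gives the robot as it stands.
- The arm moves only by the shell command python3 -m inch 'ROWS' [OPENING] [FORCE]. ROWS is JSON, a list of rows, each an object with "translation": the shift along the tool's x, y, z in cm, a list of three; "spin": the turn about the tool's x in degrees. In form: [{"translation": [tx, ty, tz], "spin": spin}, ...]. A call has 1 to 20 rows; each row shifts and turns the pose as measured when the row begins, along the tool's axes as they then stand; what a row does not reach is not made up. A row lasts 1/8 s, in which the tool goes at most 62.5 mm and 10.7 degrees, less where a joint would pass 70% of its speed; a pose out of reach is approached as far as the arm can. A call is refused whole if a number of a shift passes 6.25 or a number of a turn 10.7, either way. A call with a gripper value outside its range is refused whole. OPENING is the closure, from 0 (fully open) to 1 (shut), set as the call begins (- or left out, the last holds). The fingers move at their own pace and stop on an object; FORCE is the grip in N (left out, the last holds). Time passes only in rows, so rows that do not move let the fingers close. It gives the time, the measured TCP pose, the force and the opening at its end, in the units of the state.
- r.read_state(): the state, without advancing time (a new reading comes with each control period).
- optics.camera(name): name is "scene" or "top"; returns the picture (400x640x3 uint8, red, green, blue); there is no depth.
- optics.camera_model(name): a dict with "camera_matrix" (3x3 intrinsics, pixels), "world_from_camera" (4x4, takes a point from camera to world coordinates). Camera axes: x right, y down, z forward; pixel columns grow to the right and rows downward; lengths in m; the calibration is good to about 2 mm. A picture is of the moment at which its call begins. camera_model takes no time and is no camera call.
- close_job(): hands the job in, once; it reports no verdict.
The state is a dict: "time": time; "joint_positions": joint angles; "joint_vel": joint speeds; "joint_torque": joint torques, N m; "ee_pos": TCP position; "eef_rot": TCP orientation; "ft_force": force on the tool from outside, world axes, zero at the start; "torque": the same for the moment, N m; "width": finger opening in m.
Only numpy, scipy, OpenCV 4.12 (cv2) and the standard library are available. Lean on these libraries where they do the work, as an engineer would, in place of code of your own. Each camera call takes 0.05 s, during which the arm holds its last target.

## Working session

There is one attempt and no reset: what is moved stays moved. The work goes in short steps, Python scripts to look and compute and a shell command to move; the robot and the scene stay as the last step left them, time stands still between calls to the robot, and variables do not carry over. Pictures are saved under pics/ and viewed, and the job is handed in when it is done.

```bash
mkdir -p pics; ls; python3 - <<'E'
from bench import r, optics
import cv2
s=r.read_state(); print(s)
for n in ("scene","top"):
    im=optics.camera(n); cv2.imwrite(f"pics/{n}0.png",im[:,:,::-1])
    m=optics.camera_model(n); print(n,m)
E
```

```text
pics
{'time': 0.0, 'joint_positions': array([ 1.31339093,  0.33285777, -0.06469198,  1.46092803,  0.02164889,
        1.34989512, -0.08851418]), 'joint_vel': array([ 0.00077963, -0.00056437, -0.00148694, -0.00100978,  0.00165336,
        0.00079719, -0.00068453]), 'joint_torque': array([-7.89754267e-04, -6.23248959e+01,  2.43415742e-02, -3.89909899e+01,
       -6.13145018e-02,  3.95537610e-02,  8.95087055e-05]), 'ee_pos': array([ 0.14530157, -0.60751045,  0.23876907]), 'eef_rot': array([-0.70214097, -0.08331132,  0.7023363 , -0.08234679]), 'ft_force': array([ 0.9870318 ,  0.94176189, -0.52383338]), 'torque': array([-0.01751133,  0.05766572, -0.04852154]), 'width': 0.087325364686282}
scene {'camera_matrix': array([[394.74811971,   0.        , 325.34805796],
       [  0.        , 394.74811971, 195.77786545],
       [  0.        ,   0.        ,   1.        ]]), 'world_from_camera': array([[ 0.12488592,  0.75112504, -0.64823968,  1.15897831],
       [ 0.99205291, -0.10461873,  0.06989959, -0.00364294],
       [-0.01531468, -0.65181753, -0.75822119,  0.78243013],
       [ 0.        ,  0.        ,  0.        ,  1.        ]])}
top {'camera_matrix': array([[458.55348243,   0.        , 318.52281903],
       [  0.        , 458.55348243, 198.13370632],
       [  0.        ,   0.        ,   1.        ]]), 'world_from_camera': array([[-0.00467181, -0.98130339,  0.19241055,  0.34069914],
       [-0.99982409,  0.00807893,  0.01692681,  0.04899683],
       [-0.01816481, -0.19229763, -0.98116852,  1.21804169],
       [ 0.        ,  0.        ,  0.        ,  1.        ]])}
```

View pics/scene0.png

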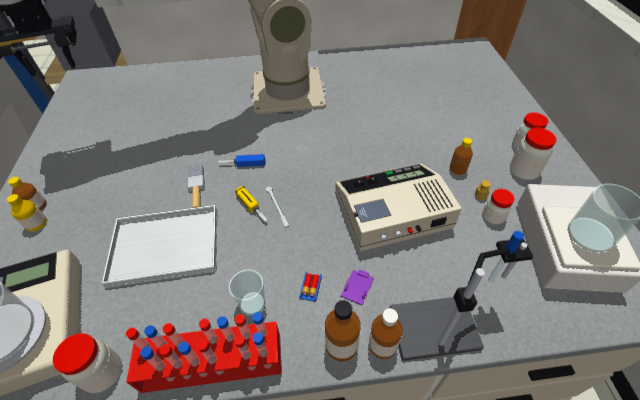

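View pics/top0.png

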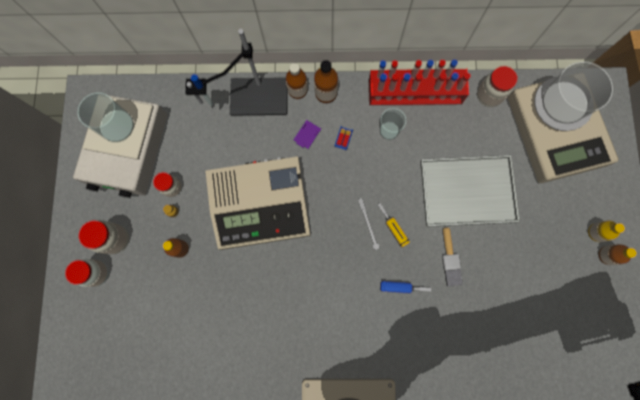

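The scene picture shows the yellow screwdriver at about (250,203), the spatula at (277,206), the meter at (398,205) with its cover at (373,210), and the tray at (162,245). In the top picture they are at (397,230), (368,224), (258,202), (285,178) and (470,190). I'll zoom in next.

```bash
cat > h.py <<'E'
import numpy as np, cv2
from bench import r, optics
def ray(n,uv):
    m=optics.camera_model(n);K=m["camera_matrix"];T=m["world_from_camera"]
    d=T[:3,:3]@np.linalg.inv(K)@np.array([uv[0],uv[1],1.]);return T[:3,3],d
def onz(n,uv,z):
    o,d=ray(n,uv);return o+d*(z-o[2])/d[2]
def proj(n,p):
    m=optics.camera_model(n);T=np.linalg.inv(m["world_from_camera"])
    c=T[:3,:3]@np.asarray(p)+T[:3,3];q=m["camera_matrix"]@c;return q[:2]/q[2]
def tri(uv1,uv2,n1="scene",n2="top"):
    A=[];b=[]
    o1,d1=ray(n1,uv1);o2,d2=ray(n2,uv2)
    M=np.stack([d1,-d2],1);t=np.linalg.lstsq(M,o2-o1,rcond=None)[0]
    a=o1+d1*t[0];c=o2+d2*t[1];return (a+c)/2,np.linalg.norm(a-c)
def crop(im,x0,y0,x1,y1,k,fn):
    cv2.imwrite(fn,cv2.resize(im[y0:y1,x0:x1,::-1],None,fx=k,fy=k,interpolation=cv2.INTER_CUBIC))
E
python3 - <<'E'
from h import *
a=cv2.imread("pics/scene0.png")[:,:,::-1];b=cv2.imread("pics/top0.png")[:,:,::-1]
crop(a,325,155,470,255,5,"pics/s_meter.png")
crop(b,200,145,320,255,5,"pics/t_meter.png")
crop(a,210,150,310,240,6,"pics/s_sd.png")
crop(b,340,180,470,300,5,"pics/t_sd.png")
E
```

```text
(no output)
```

View pics/s_meter.png

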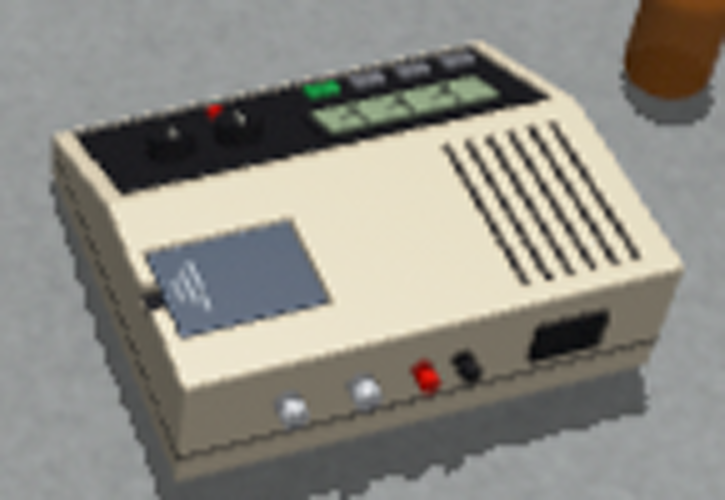

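View pics/t_meter.png

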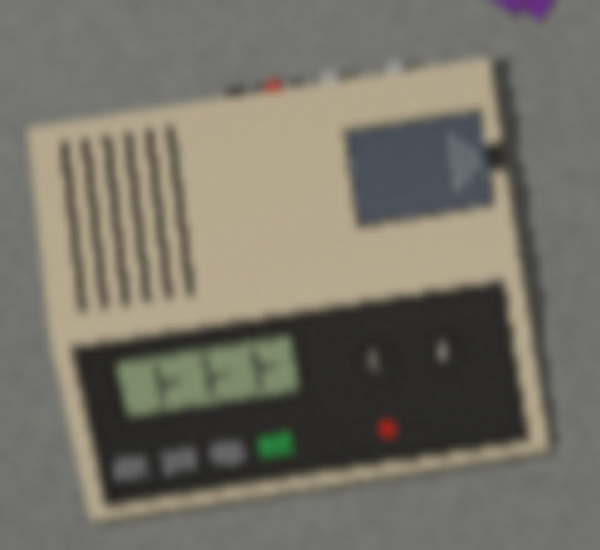

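View pics/s_sd.png

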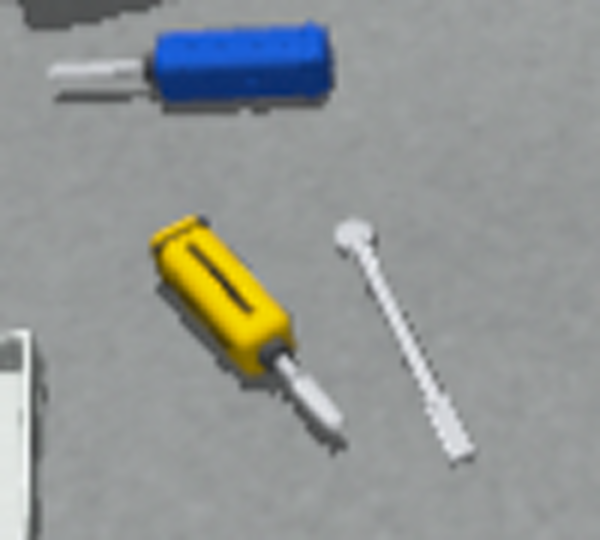

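View pics/t_sd.png

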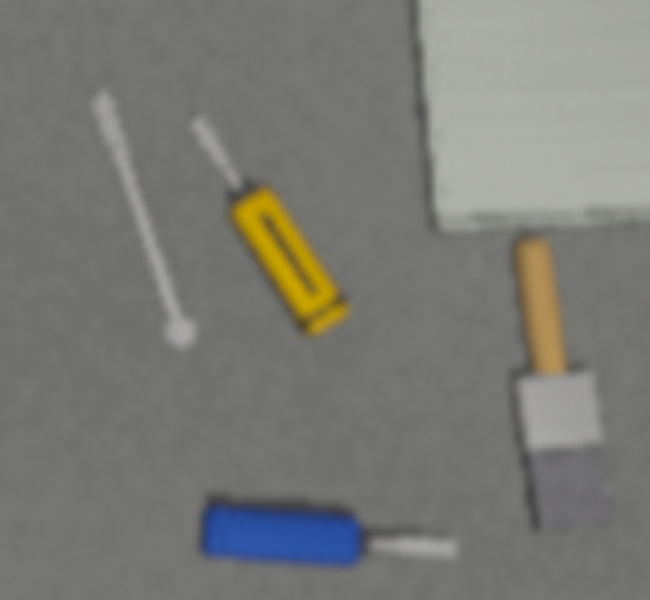

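```bash
cat > meas.py <<'E'
from h import *
from scipy.spatial.transform import Rotation as R
s=r.read_state(); print("R",R.from_quat(s["eef_rot"]).as_matrix().round(3).tolist())
ims={n:cv2.imread(f"pics/{n}0.png") for n in("scene","top")}
def comp(mask,roi):
    x0,y0,x1,y1=roi; m=np.zeros_like(mask); m[y0:y1,x0:x1]=mask[y0:y1,x0:x1]
    n,l,st,c=cv2.connectedComponentsWithStats(m)
    k=1+np.argmax(st[1:,4]); return (l==k).astype(np.uint8)
def rect(n,mask,z):
    c=max(cv2.findContours(mask,cv2.RETR_EXTERNAL,cv2.CHAIN_APPROX_NONE)[0],key=len)[:,0]
    P=np.array([onz(n,p,z)[:2]*1000 for p in c],np.float32)
    return cv2.minAreaRect(P)
for n,rm,rs in(("scene",(335,185,400,235),(230,180,275,230)),("top",(262,160,302,192),(370,200,415,250))):
    h=cv2.cvtColor(ims[n],cv2.COLOR_BGR2HSV)
    m=comp(cv2.inRange(h,(100,50,50),(125,255,255)),rm); print(n,"cover",m.sum(),rect(n,m,.08))
    y=comp(cv2.inRange(h,(18,150,90),(35,255,255)),rs); print(n,"handle",y.sum(),rect(n,y,.026), rect(n,y,.013))
S=lambda x,y:(x/5+325-.4,y/5+155-.4); Tt=lambda x,y:(x/5+200-.4,y/5+145-.4)
for name,p in dict(backR=(187,388),backL=(683,268),slopeR=(108,195)).items(): print(name,onz("scene",S(*p),.08).round(4))
for name,p in dict(backR=(490,57),backL=(28,127),slopeR=(515,283)).items(): print(name,onz("top",Tt(*p),.08).round(4))
s6=lambda x,y:(x/6+210-.4,y/6+150-.4); t5=lambda x,y:(x/5+340-.4,y/5+180-.4)
print("tip",tri(s6(340,438),t5(197,120)), onz("scene",s6(335,425),.013),onz("top",t5(197,120),.013))
print("rear",onz("scene",s6(178,232),.026),onz("top",t5(328,318),.026))
print("spat",[onz("top",t5(*p),.003).round(3) for p in((100,92),(180,332))])
print("traytop", [onz("scene",q,.022).round(3) for q in((215,206),(118,220),(107,283),(216,271))],[onz("top",q,.022).round(3) for q in((421,158),(514,156),(517,221),(426,224))])
E
python3 meas.py
```

```text
R [[-0.0, 0.233, -0.973], [0.001, -0.973, -0.233], [-1.0, -0.001, 0.0]]
scene cover 423 ((616.7681274414062, 159.0919189453125), (46.42466354370117, 68.95101165771484), 8.537701606750488)
scene handle 272 ((493.5184631347656, -131.45016479492188), (92.73385620117188, 29.10053825378418), 29.61775016784668) ((482.08197021484375, -133.64663696289062), (94.32762145996094, 29.600664138793945), 29.617727279663086)Traceback (most recent call last):
  File "meas.py", line 15, in <module>
    m=comp(cv2.inRange(h,(100,50,50),(125,255,255)),rm); print(n,"cover",m.sum(),rect(n,m,.08))
  File "meas.py", line 8, in comp
    k=1+np.argmax(st[1:,4]); return (l==k).astype(np.uint8)
        ~~~~~~~~~^^^^^^^^^^
    return _wrapfunc(a, 'argmax', axis=axis, out=out, **kwds)
    return bound(*args, **kwds)
ValueError: attempt to get argmax of an empty sequence
```

```bash
python3 -c "
import cv2
print(cv2.cvtColor(cv2.imread('pics/top0.png'),cv2.COLOR_BGR2HSV)[175:180,278:284].tolist()[::4])"
sed -i 's/(100,50,50)/(100,35,40)/;s/(18,150,90)/(18,130,80)/' meas.py; python3 meas.py
```

```text
[[[105, 41, 88], [107, 41, 88], [108, 43, 89], [109, 40, 89], [107, 41, 88], [107, 40, 89]], [[107, 40, 89], [107, 40, 89], [109, 40, 89], [107, 40, 89], [106, 42, 90], [105, 40, 89]]]
R [[-0.0, 0.233, -0.973], [0.001, -0.973, -0.233], [-1.0, -0.001, 0.0]]
scene cover 492 ((616.1660766601562, 159.10824584960938), (48.06761169433594, 70.96632385253906), 8.320201873779297)
scene handle 282 ((493.6683349609375, -132.17356872558594), (92.3573226928711, 30.000226974487305), 31.677331924438477) ((482.2343444824219, -134.38246154785156), (93.94461059570312, 30.515811920166016), 31.67729949951172)
top cover 314 ((616.6558227539062, 158.17129516601562), (42.02364730834961, 62.538429260253906), 8.490715026855469)
top handle 302 ((484.0252685546875, -134.9293975830078), (79.37582397460938, 25.722923278808594), 31.748088836669922) ((485.5882873535156, -136.93524169921875), (80.241455078125, 26.00347137451172), 31.748058319091797)
backR [0.6729 0.1269 0.08  ]
backL [0.6379 0.3619 0.08  ]
slopeR [0.5585 0.1106 0.08  ]
backR [0.675  0.1221 0.08  ]
backL [0.64   0.3598 0.08  ]
slopeR [0.5563 0.1089 0.08  ]
tip (array([ 0.56190269, -0.08937425,  0.00700205]), np.float64(0.005365225539774687)) [ 0.55986024 -0.0878758   0.013     ] [ 0.56083649 -0.09137618  0.013     ]
rear [ 0.45625216 -0.15080042  0.026     ] [ 0.45364984 -0.1544507   0.026     ]
spat [array([ 0.578, -0.041,  0.003]), array([ 0.449, -0.08 ,  0.003])]
traytop [array([ 0.504, -0.211,  0.022]), array([ 0.516, -0.444,  0.022]), array([ 0.69 , -0.431,  0.022]), array([ 0.692, -0.198,  0.022])] [array([ 0.683, -0.207,  0.022]), array([ 0.686, -0.456,  0.022]), array([ 0.51 , -0.449,  0.022]), array([ 0.504, -0.211,  0.022])]
```

```bash
cat > go.py <<'E'
import sys
from h import *
from scipy.spatial.transform import Rotation as R
# usage: go.py x y z yaw_of_tool_y_deg : prints spin needed, shift in current tool frame, and shift in the frame after the spin
x,y,z,w=map(float,sys.argv[1:5]); s=r.read_state(); M=R.from_quat(s["eef_rot"]).as_matrix()
yaw=np.degrees(np.arctan2(M[1,1],M[0,1])); d=(w-yaw+180)%360-180; spin=-d
D=(np.array([x,y,z])-s["ee_pos"])*100
M2=M@R.from_euler("x",spin,degrees=True).as_matrix()
print("t",s["time"],"pos",s["ee_pos"].round(4),"yaw",yaw.round(2),"toolx",M[:,0].round(3),"w",s["width"].round(4),"F",s["ft_force"].round(1))
print("spin",spin.round(2),"now-frame",(M.T@D).round(2),"after-spin",(M2.T@D).round(2))
E
python3 go.py .4845 -.136 .10 -58.4
python3 - <<'E'
from h import *
S=lambda x,y:(x/5+325-.4,y/5+155-.4); Tt=lambda x,y:(x/5+200-.4,y/5+145-.4)
print(onz("scene",S(152,298),.077),onz("top",Tt(497,155),.0775))
E
```

```text
[0.61966784 0.12098904 0.077     ] [0.62359701 0.1184165  0.0775    ]Traceback (most recent call last):
  File "go.py", line 9, in <module>
    print("t",s["time"],"pos",s["ee_pos"].round(4),"yaw",yaw.round(2),"toolx",M[:,0].round(3),"w",s["width"].round(4),"F",s["ft_force"].round(1))
                                                                                                  ^^^^^^^^^^^^^^^^
AttributeError: 'float' object has no attribute 'round'
```

```bash
sed -i 's/s\["width"\].round(4)/round(s["width"],4)/' go.py; python3 go.py .4845 -.136 .10 -58.4
```

```text
t 0.1 pos [ 0.1453 -0.6075  0.2389] yaw -76.55 toolx [-0.     0.001 -1.   ] w 0.0871 F [ 0.4  1.  -1.2]
spin -18.15 now-frame [ 13.93 -37.95 -43.96] after-spin [ 13.93 -22.37 -53.59]
```

```bash
python3 -m inch '[{"translation":[0,0,0],"spin":-9},{"translation":[0,0,0],"spin":-9},{"translation":[0,-2.2,-5.3],"spin":0},{"translation":[0,-2.2,-5.3],"spin":0},{"translation":[0,-2.2,-5.3],"spin":0},{"translation":[0,-2.2,-5.3],"spin":0},{"translation":[0,-2.2,-5.3],"spin":0},{"translation":[0,-2.2,-5.3],"spin":0},{"translation":[0,-2.2,-5.3],"spin":0},{"translation":[0,-2.2,-5.3],"spin":0},{"translation":[0,-2.2,-5.3],"spin":0},{"translation":[0,0,0],"spin":0}]' 0.43 20; python3 go.py .4845 -.136 .10 -58.4
```

```text
time: 1.6
ee_pos: [0.4514, -0.1713, 0.2355]
eef_rot: [-0.679, -0.197, 0.68, -0.193]
ft_force: [-0.3, 0.6, 0.1]
width: 0.0494
t 1.6 pos [ 0.4514 -0.1713  0.2355] yaw -57.96 toolx [-0.004  0.006 -1.   ] w 0.0494 F [-0.3  0.6  0.1]
spin 0.44 now-frame [13.56 -1.14 -4.68] after-spin [13.56 -1.17 -4.67]
```

```bash
python3 -m inch '[{"translation":[3,-1.2,-4.7],"spin":0.4},{"translation":[5,0,0],"spin":0},{"translation":[4,0,0],"spin":0},{"translation":[0,0,0],"spin":0}]'; python3 go.py .4845 -.136 .06 -58.4; python3 - <<'E'
from h import *
for n,b,k in(("scene",(180,110,340,240),5),("top",(330,150,490,270),5)):
    crop(optics.camera(n),*b,k,f"pics/{n}1.png")
E
```

```text
time: 2.1
ee_pos: [0.4845, -0.1369, 0.1124]
eef_rot: [-0.68, -0.194, 0.682, -0.19]
ft_force: [0.5, 0.2, 0.6]
width: 0.0497
t 2.1 pos [ 0.4845 -0.1369  0.1124] yaw -58.52 toolx [-0.004  0.004 -1.   ] w 0.0497 F [0.5 0.2 0.6]
spin -0.12 now-frame [ 5.24 -0.05 -0.05] after-spin [ 5.24 -0.05 -0.05]
```

View pics/scene1.png

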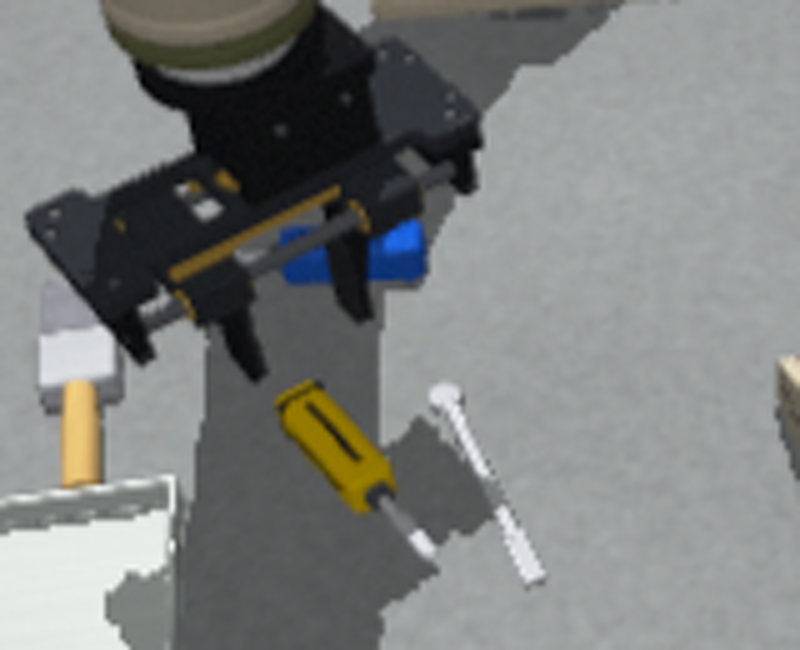

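View pics/top1.png

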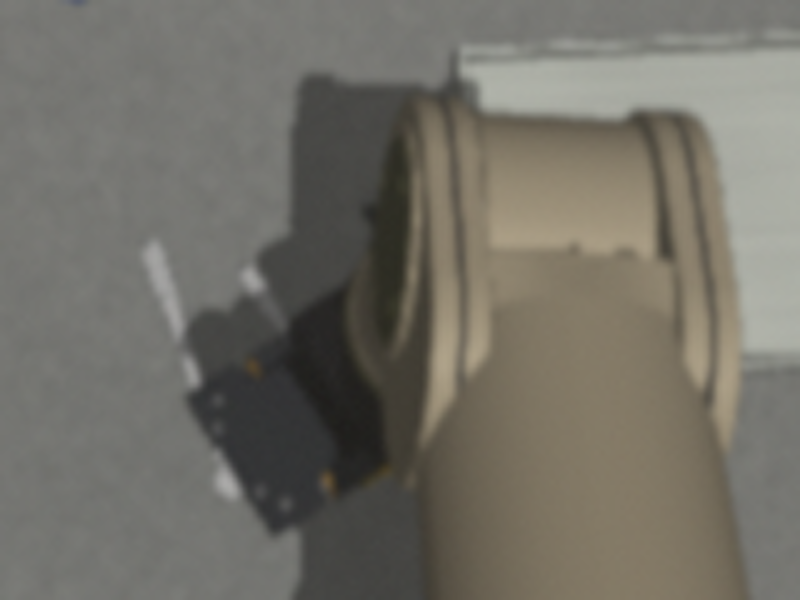

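The jaws at (245,365) and (360,310) straddle the handle and are clear of the spatula. I'll go down and grip.

```bash
python3 -m inch '[{"translation":[4,-0.05,-0.05],"spin":0},{"translation":[3,0,0],"spin":0},{"translation":[1,0,0],"spin":0},{"translation":[0,0,0],"spin":0}]'; python3 go.py .4845 -.136 .021 -58.4
```

```text
time: 2.7
ee_pos: [0.4925, -0.1407, 0.0423]
eef_rot: [0.685, 0.188, -0.677, 0.193]
ft_force: [0.6, -0.0, 0.4]
width: 0.0494
t 2.7 pos [ 0.4925 -0.1407  0.0423] yaw -58.77 toolx [ 0.013 -0.004 -1.   ] w 0.0494 F [ 0.6 -0.   0.4]
spin -0.37 now-frame [ 2.12 -0.84  0.46] after-spin [ 2.12 -0.85  0.45]
```

```bash
python3 -m inch '[{"translation":[0,-0.85,0.45],"spin":-0.4},{"translation":[0,0,0],"spin":0},{"translation":[0,0,0],"spin":0}]'; python3 go.py .4845 -.136 .021 -58.4
```

```text
time: 3.08
ee_pos: [0.4855, -0.1362, 0.0455]
eef_rot: [0.686, 0.189, -0.675, 0.196]
ft_force: [-0.2, 0.3, -0.3]
width: 0.0497
t 3.075 pos [ 0.4855 -0.1362  0.0455] yaw -58.36 toolx [ 0.017 -0.006 -1.   ] w 0.0497 F [-0.2  0.3 -0.3]
spin 0.04 now-frame [ 2.45 -0.1   0.1 ] after-spin [ 2.45 -0.1   0.1 ]
```

```bash
python3 -m inch '[{"translation":[1.2,-0.1,0.1],"spin":0},{"translation":[1.2,0,0],"spin":0},{"translation":[0,0,0],"spin":0},{"translation":[0,0,0],"spin":0}]'; python3 go.py .4845 -.136 .021 -58.4
```

```text
time: 3.58
ee_pos: [0.4842, -0.136, 0.0194]
eef_rot: [0.685, 0.189, -0.675, 0.196]
ft_force: [-0.3, -1.0, 0.6]
width: 0.0495
t 3.575 pos [ 0.4842 -0.136   0.0194] yaw -58.37 toolx [ 0.016 -0.005 -1.   ] w 0.0495 F [-0.3 -1.   0.6]
spin 0.03 now-frame [-0.16  0.02 -0.02] after-spin [-0.16  0.02 -0.02]
```

```bash
python3 -m inch '[{"translation":[0,0,0],"spin":0},{"translation":[0,0,0],"spin":0},{"translation":[0,0,0],"spin":0},{"translation":[0,0,0],"spin":0},{"translation":[0,0,0],"spin":0}]' 1 25; python3 go.py .4845 -.136 .021 -58.4
```

```text
time: 4.2
ee_pos: [0.4845, -0.1361, 0.0198]
eef_rot: [0.686, 0.189, -0.675, 0.196]
ft_force: [0.3, 0.1, -0.8]
width: 0.0261
t 4.2 pos [ 0.4845 -0.1361  0.0198] yaw -58.38 toolx [ 0.017 -0.006 -1.   ] w 0.0261 F [ 0.3  0.1 -0.8]
spin 0.02 now-frame [-0.12 -0.   -0.  ] after-spin [-0.12 -0.   -0.  ]
```

```bash
python3 -m inch '[{"translation":[-2,0,0],"spin":0},{"translation":[-4,0,0],"spin":0},{"translation":[-4,0,0],"spin":0},{"translation":[-1,0,0],"spin":-6},{"translation":[0,0,0],"spin":-10},{"translation":[0,0,0],"spin":-10},{"translation":[0,0,0],"spin":-10},{"translation":[0,0,0],"spin":-10},{"translation":[0,0,0],"spin":-10},{"translation":[0,0,0],"spin":-8},{"translation":[0,0,0],"spin":0},{"translation":[0,0,0],"spin":0}]'; python3 go.py .640 -.001 .12 8.4
```

```text
time: 5.7
ee_pos: [0.4816, -0.1352, 0.1332]
eef_rot: [0.468, 0.526, -0.464, 0.537]
ft_force: [0.9, 0.5, -0.8]
width: 0.0258
t 5.7 pos [ 0.4816 -0.1352  0.1332] yaw 7.48 toolx [ 0.016 -0.006 -1.   ] w 0.0258 F [ 0.9  0.5 -0.8]
spin -0.92 now-frame [  1.49  17.43 -11.26] after-spin [  1.49  17.61 -10.98]
```

```bash
python3 -m inch '[{"translation":[0,3.5,-2.2],"spin":-0.9},{"translation":[0,3.5,-2.2],"spin":0},{"translation":[0,3.5,-2.2],"spin":0},{"translation":[0,3.5,-2.2],"spin":0},{"translation":[0,3.5,-2.2],"spin":0},{"translation":[0,0,0],"spin":0},{"translation":[0,0,0],"spin":0}]'; python3 go.py .640 -.001 .082 8.4
```

```text
time: 6.58
ee_pos: [0.6441, -0.0006, 0.1331]
eef_rot: [0.469, 0.524, -0.467, 0.536]
ft_force: [0.4, -0.4, -0.5]
width: 0.0257
t 6.575 pos [ 6.441e-01 -6.000e-04  1.331e-01] yaw 7.09 toolx [ 0.014 -0.008 -1.   ] w 0.0257 F [ 0.4 -0.4 -0.5]
spin -1.31 now-frame [ 5.1  -0.48 -0.06] after-spin [ 5.1  -0.48 -0.07]
```

```bash
python3 -m inch '[{"translation":[0,-0.45,0],"spin":-1.3},{"translation":[1.6,0,0],"spin":0},{"translation":[1.6,0,0],"spin":0},{"translation":[1.6,0,0],"spin":0},{"translation":[0,0,0],"spin":0},{"translation":[0,0,0],"spin":0}]'; python3 go.py .640 -.001 .082 8.4;  python3 - <<'E'
from h import *
for n,b,k in(("scene",(280,130,440,250),5),("top",(230,130,390,250),5)):
    im=optics.camera(n); cv2.imwrite(f"pics/{n}2f.png",im[:,:,::-1]); crop(im,*b,k,f"pics/{n}2.png")
E
```

```text
time: 7.32
ee_pos: [0.6381, -0.005, 0.0806]
eef_rot: [0.463, 0.529, -0.463, 0.54]
ft_force: [0.3, -0.1, -1.0]
width: 0.0261
t 7.325 pos [ 0.6381 -0.005   0.0806] yaw 8.19 toolx [ 0.012 -0.01  -1.   ] w 0.0261 F [ 0.3 -0.1 -1. ]
spin -0.21 now-frame [-0.14  0.25 -0.37] after-spin [-0.14  0.25 -0.37]
```

View pics/scene2.png

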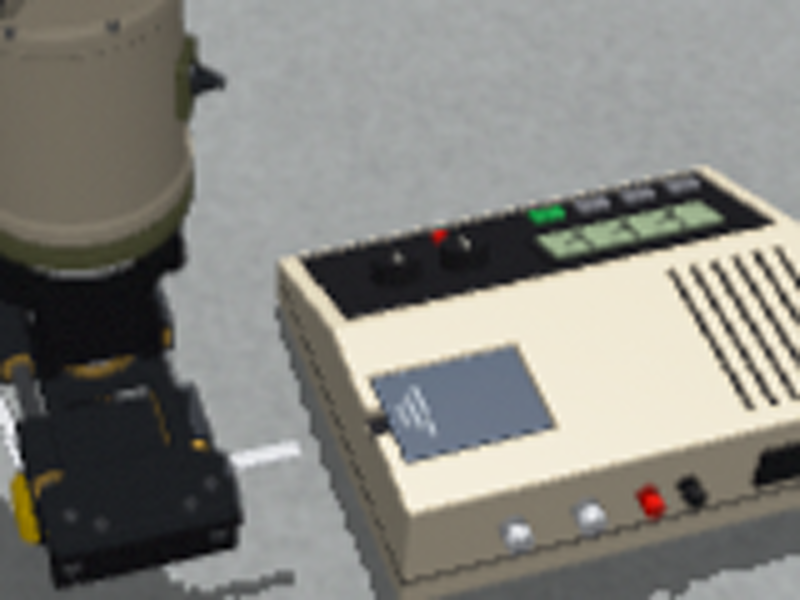

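View pics/top2.png

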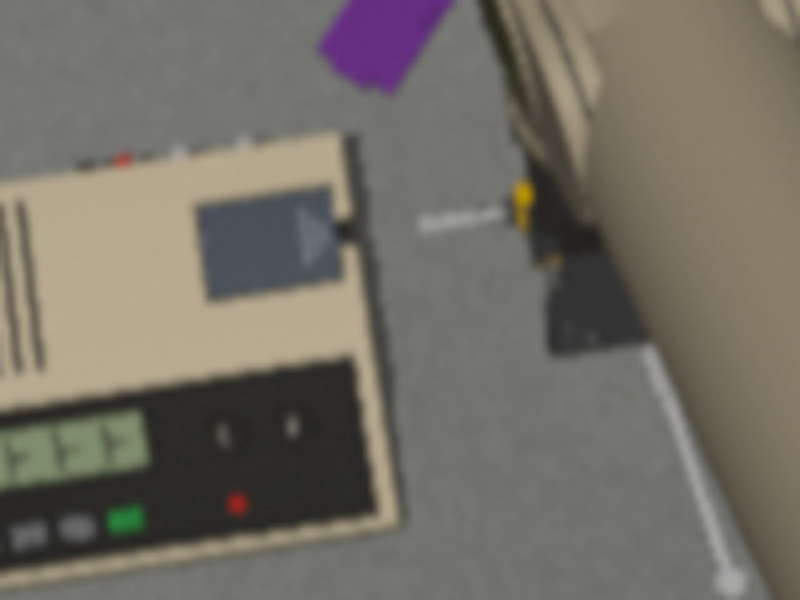

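Blade tip is at (299,450) in the scene crop and (420,224) in the top crop. The dark notch is at (376,425) and (345,231). I'll triangulate both pairs.

```bash
python3 - <<'E'
from h import *
S=lambda x,y:(x/5+280-.4,y/5+130-.4); T=lambda x,y:(x/5+230-.4,y/5+130-.4)
for a,b in(((299,450),(420,224)),((233,462),(505,214)),((376,425),(345,231)),((408,515),(342,133)),((410,462),(342,281)),((370,376),(330,188))):
    print(a,tri(S(*a),T(*b)))
p=[r.read_state()["ee_pos"] for _ in range(3)];print(p)
ax=np.array([-.146,.989])
print("pred tip",p[0][:2]+.089*ax)
for z in (.074,): print(onz("scene",S(299,450),z),onz("top",T(420,224),z),onz("scene",S(233,462),z),onz("top",T(505,214),z))
E
```

```text
(299, 450) (array([0.627512  , 0.08263128, 0.07379271]), np.float64(0.003077995505738874))
(233, 462) (array([0.63212816, 0.04551305, 0.07721916]), np.float64(0.016274554603145495))
(376, 425) (array([0.62262511, 0.11960947, 0.07949284]), np.float64(0.0005875080825036606))
(408, 515) (array([0.67439192, 0.12284968, 0.08120211]), np.float64(0.0038224699242307885))
(410, 462) (array([0.60872892, 0.13219932, 0.03037051]), np.float64(0.016832273014476484))
(370, 376) (array([0.63211298, 0.11880723, 0.12661178]), np.float64(0.010170971169956617))
[array([ 0.63810368, -0.00501967,  0.08077878]), array([ 0.63810368, -0.00501967,  0.08077878]), array([ 0.63810368, -0.00501967,  0.08077878])]
pred tip [0.62510968 0.08300133]
[0.62775432 0.08414539 0.074     ] [0.62729351 0.08109331 0.074     ] [0.6303866  0.05388599 0.074     ] [0.63218169 0.03737853 0.074     ]
```

```bash
python3 -m inch '[{"translation":[-0.55,0.05,0],"spin":-0.2},{"translation":[0,0,-1.5],"spin":0},{"translation":[0,0,-1.5],"spin":0},{"translation":[0,0,0],"spin":0},{"translation":[0,0,0],"spin":0}]'; python3 go.py .6326 .0326 .086 8.4
```

```text
time: 8.05
ee_pos: [0.6344, 0.0285, 0.0878]
eef_rot: [0.462, 0.53, -0.461, 0.542]
ft_force: [-0.6, 0.4, -1.0]
width: 0.0261
t 8.05 pos [0.6344 0.0285 0.0878] yaw 8.52 toolx [ 0.014 -0.01  -1.   ] w 0.0261 F [-0.6  0.4 -1. ]
spin 0.12 now-frame [ 0.18 -0.12 -0.43] after-spin [ 0.18 -0.13 -0.43]
```

```bash
python3 -m inch '[{"translation":[0.15,0,-0.5],"spin":0},{"translation":[0,0,0],"spin":0},{"translation":[0,0,0],"spin":0}]'; python3 go.py .6326 .0326 .082 8.4;  python3 - <<'E'
from h import *
for n,b,k in(("scene",(280,160,400,250),6),("top",(250,130,370,220),6)):
    im=optics.camera(n); crop(im,*b,k,f"pics/{n}3.png")
E
```

```text
time: 8.43
ee_pos: [0.6337, 0.0329, 0.0859]
eef_rot: [0.462, 0.529, -0.461, 0.542]
ft_force: [-0.7, -0.0, -0.5]
width: 0.0254
t 8.425 pos [0.6337 0.0329 0.0859] yaw 8.45 toolx [ 0.014 -0.01  -1.   ] w 0.0254 F [-0.7 -0.  -0.5]
spin 0.05 now-frame [ 0.38 -0.11  0.01] after-spin [ 0.38 -0.11  0.01]
```

View pics/scene3.png

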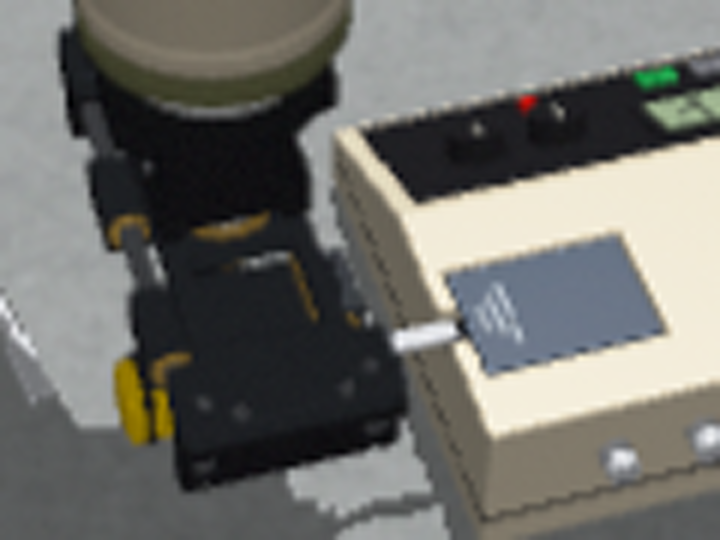

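View pics/top3.png

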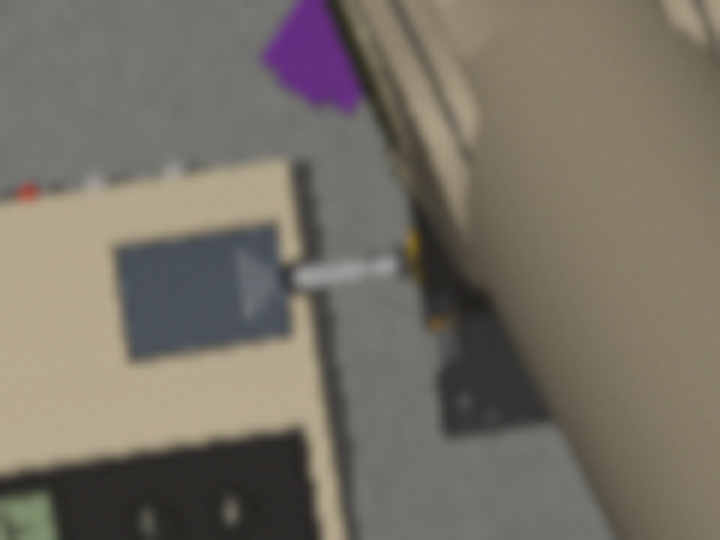

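The blade tip is in the dark notch, at (465,330) in the scene crop and (297,278) in the top crop. It is centred with a bit of gap left ahead. I'll lower it until I feel the floor.

```bash
python3 -m inch '[{"translation":[0.15,-0.05,0],"spin":0},{"translation":[0,0,0],"spin":0}]'; python3 -m inch '[{"translation":[0.12,0,0],"spin":0},{"translation":[0,0,0],"spin":0}]';python3 -m inch '[{"translation":[0.1,0,0],"spin":0},{"translation":[0,0,0],"spin":0}]'
```

```text
time: 8.78
ee_pos: [0.6331, 0.0326, 0.0842]
eef_rot: [0.462, 0.529, -0.461, 0.541]
ft_force: [0.4, -0.5, -0.6]
width: 0.0257
time: 9.02
ee_pos: [0.6332, 0.0325, 0.0829]
eef_rot: [0.462, 0.529, -0.462, 0.541]
ft_force: [-0.1, -0.1, -0.5]
width: 0.0259
time: 9.28
ee_pos: [0.6334, 0.0326, 0.0821]
eef_rot: [0.462, 0.529, -0.461, 0.542]
ft_force: [-0.1, -0.3, -0.2]
width: 0.0259
```

```bash
python3 -m inch '[{"translation":[0.1,0,0],"spin":0},{"translation":[0,0,0],"spin":0}]';python3 -m inch '[{"translation":[0.1,0,0],"spin":0},{"translation":[0,0,0],"spin":0}]'; python3 -m inch '[{"translation":[0.1,0,0],"spin":0},{"translation":[0,0,0],"spin":0}]'
```

```text
time: 9.52
ee_pos: [0.6335, 0.0326, 0.0814]
eef_rot: [0.462, 0.529, -0.461, 0.542]
ft_force: [-0.6, -0.1, 1.5]
width: 0.0262
time: 9.78
ee_pos: [0.6336, 0.0325, 0.0805]
eef_rot: [0.462, 0.529, -0.461, 0.542]
ft_force: [-1.4, -0.3, 2.2]
width: 0.0256
time: 10.02
ee_pos: [0.6336, 0.0325, 0.0795]
eef_rot: [0.462, 0.529, -0.461, 0.542]
ft_force: [-1.4, -1.1, 2.6]
width: 0.0262
```

```bash
python3 -m inch '[{"translation":[-0.08,0,0],"spin":0},{"translation":[0,0,-0.3],"spin":0},{"translation":[0,0,0],"spin":0}]'; python3 -m inch '[{"translation":[0,0,-0.3],"spin":0},{"translation":[0,0,0],"spin":0}]';python3 go.py .6309 .0455 .081 8.4
```

```text
time: 10.4
ee_pos: [0.6329, 0.0359, 0.0799]
eef_rot: [0.462, 0.529, -0.461, 0.542]
ft_force: [0.6, 0.6, 0.2]
width: 0.026
time: 10.65
ee_pos: [0.6326, 0.0391, 0.0799]
eef_rot: [0.462, 0.529, -0.461, 0.542]
ft_force: [0.4, -0.6, 0.7]
width: 0.0261
t 10.65 pos [0.6326 0.0391 0.0799] yaw 8.44 toolx [ 0.014 -0.01  -1.   ] w 0.0261 F [ 0.4 -0.6  0.7]
spin 0.04 now-frame [-0.12 -0.07 -0.65] after-spin [-0.12 -0.07 -0.65]
```

```bash
python3 -m inch '[{"translation":[0,-0.05,-0.3],"spin":0},{"translation":[0,0,0],"spin":0}]'; python3 -m inch '[{"translation":[0,0,-0.25],"spin":0},{"translation":[0,0,0],"spin":0}]';python3 go.py .6309 .0455 .081 8.4;  python3 - <<'E'
from h import *
for n,b,k in(("scene",(280,160,400,250),6),("top",(250,130,370,220),6)):
    im=optics.camera(n); crop(im,*b,k,f"pics/{n}4.png")
E
```

```text
time: 10.9
ee_pos: [0.6316, 0.0423, 0.0799]
eef_rot: [0.462, 0.529, -0.461, 0.542]
ft_force: [0.2, 1.0, -0.7]
width: 0.0262
time: 11.15
ee_pos: [0.6313, 0.0449, 0.0799]
eef_rot: [0.463, 0.529, -0.461, 0.542]
ft_force: [-0.3, 1.1, 0.1]
width: 0.0257
t 11.15 pos [0.6313 0.0449 0.0799] yaw 8.44 toolx [ 0.015 -0.01  -1.   ] w 0.0257 F [-0.3  1.1  0.1]
spin 0.04 now-frame [-0.11 -0.03 -0.07] after-spin [-0.11 -0.03 -0.07]
```

View pics/scene4.png

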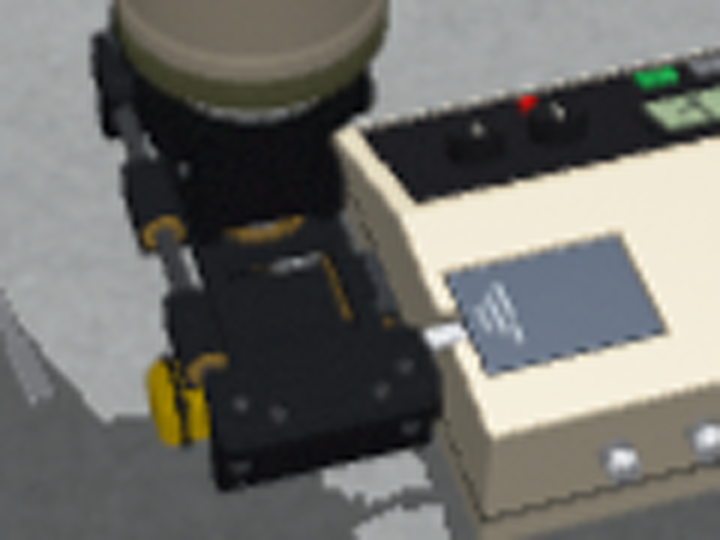

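View pics/top4.png

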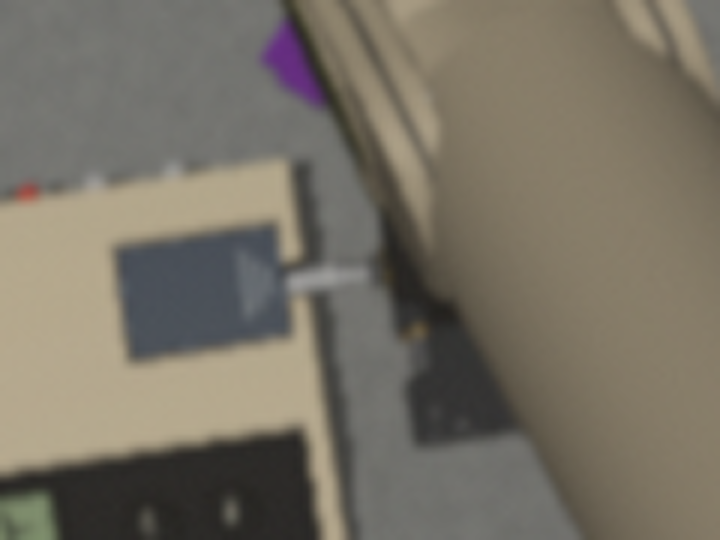

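The blade has gone under the cover end at (460,332) and (288,282). Now I'll lever by pushing the handle down gently and reading the force.

```bash
for i in 1 2 ; do :; done; python3 -m inch '[{"translation":[0.25,0,0],"spin":0},{"translation":[0.25,0,0],"spin":0},{"translation":[0,0,0],"spin":0}]'; python3 -m inch '[{"translation":[0.25,0,-0.05],"spin":0},{"translation":[0.2,0,-0.05],"spin":0},{"translation":[0,0,0],"spin":0}]'
```

```text
time: 11.62
ee_pos: [0.6314, 0.0447, 0.0749]
eef_rot: [0.463, 0.529, -0.461, 0.542]
ft_force: [-0.7, -0.6, 2.8]
width: 0.0253
time: 12.0
ee_pos: [0.6314, 0.045, 0.0701]
eef_rot: [0.463, 0.529, -0.462, 0.542]
ft_force: [-0.4, -0.5, 3.0]
width: 0.0257
```

```bash
python3 go.py .6309 .0455 .06 8.4
```

```text
t 12.0 pos [0.6314 0.045  0.0701] yaw 8.4 toolx [ 0.015 -0.011 -1.   ] w 0.0257 F [-0.4 -0.5  3. ]
spin -0.0 now-frame [ 1.01 -0.06 -0.07] after-spin [ 1.01 -0.06 -0.07]
```

```bash
python3 -m inch '[{"translation":[0.2,0,-0.08],"spin":0},{"translation":[0.2,0,-0.05],"spin":0},{"translation":[0,0,0],"spin":0}]'; python3 -m inch '[{"translation":[0.2,0,-0.08],"spin":0},{"translation":[0.2,0,-0.06],"spin":0},{"translation":[0,0,0],"spin":0}]'
```

```text
time: 12.38
ee_pos: [0.6314, 0.0456, 0.0659]
eef_rot: [0.463, 0.528, -0.462, 0.542]
ft_force: [-1.6, -1.8, 2.8]
width: 0.026
time: 12.75
ee_pos: [0.6314, 0.0465, 0.0617]
eef_rot: [0.462, 0.528, -0.462, 0.542]
ft_force: [-2.2, -2.2, 3.2]
width: 0.0259
```

```bash
python3 -m inch '[{"translation":[0.2,0,-0.08],"spin":0},{"translation":[0.2,0,-0.08],"spin":0},{"translation":[0,0,0],"spin":0}]';  python3 - <<'E'
from h import *
for n,b,k in(("scene",(280,160,400,250),6),):
    im=optics.camera(n); crop(im,*b,k,f"pics/{n}5.png")
E
```

```text
time: 13.12
ee_pos: [0.6312, 0.0477, 0.0575]
eef_rot: [0.462, 0.528, -0.462, 0.542]
ft_force: [-0.9, -2.5, 3.9]
width: 0.0259
```

View pics/scene5.png

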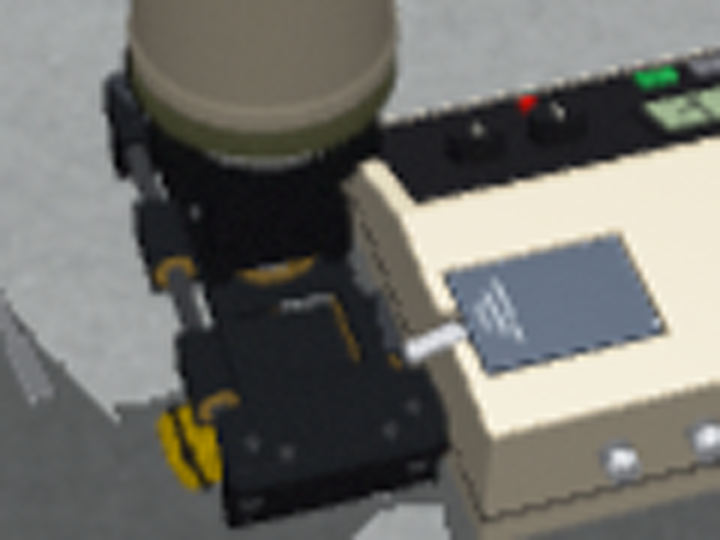

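The cover's far edge at (660,325) is shifting and the blade is tilting up. Still latched, so I'll keep going.

```bash
python3 -m inch '[{"translation":[0.2,0,-0.05],"spin":0},{"translation":[0.2,0,-0.05],"spin":0},{"translation":[0,0,0],"spin":0}]'; python3 -m inch '[{"translation":[0.2,0,-0.05],"spin":0},{"translation":[0.2,0,-0.05],"spin":0},{"translation":[0,0,0],"spin":0}]';  python3 - <<'E'
from h import *
for n,b,k in(("scene",(280,160,400,250),6),):
    im=optics.camera(n); crop(im,*b,k,f"pics/{n}6.png")
E
```

```text
time: 13.55
ee_pos: [0.6311, 0.049, 0.0532]
eef_rot: [0.462, 0.528, -0.462, 0.542]
ft_force: [-1.6, -2.0, 3.2]
width: 0.0259
time: 13.92
ee_pos: [0.631, 0.0506, 0.0489]
eef_rot: [0.462, 0.528, -0.462, 0.542]
ft_force: [-1.4, -2.6, 4.0]
width: 0.0262
```

View pics/scene6.png

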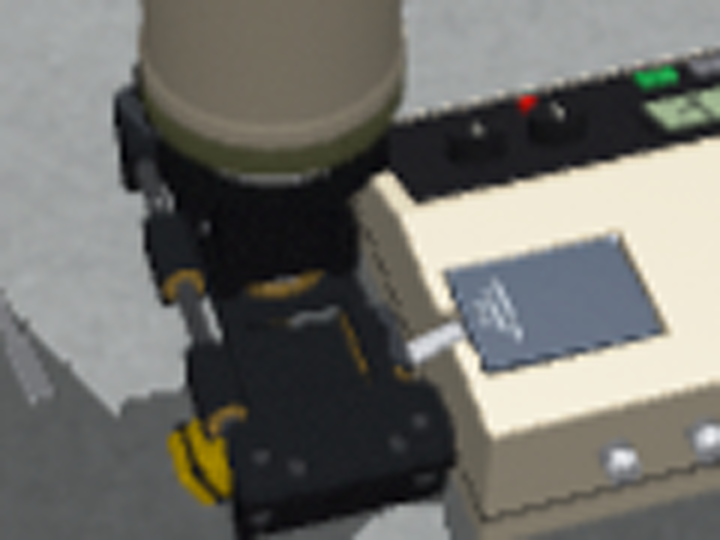

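```bash
python3 -m inch '[{"translation":[0.2,0,-0.1],"spin":0},{"translation":[0,0,0],"spin":0}]'; python3 -m inch '[{"translation":[0.2,0,-0.1],"spin":0},{"translation":[0,0,0],"spin":0}]';  python3 - <<'E'
from h import *
for n,b,k in(("scene",(280,160,400,250),6),("top",(250,130,370,220),6)):
    im=optics.camera(n); crop(im,*b,k,f"pics/{n}7.png")
E
```

```text
time: 14.22
ee_pos: [0.6308, 0.0515, 0.0468]
eef_rot: [0.462, 0.528, -0.462, 0.542]
ft_force: [-0.5, -1.5, 2.6]
width: 0.0259
time: 14.48
ee_pos: [0.6307, 0.0525, 0.0446]
eef_rot: [0.462, 0.528, -0.462, 0.542]
ft_force: [-0.9, -2.1, 2.5]
width: 0.0259
```

View pics/scene7.png

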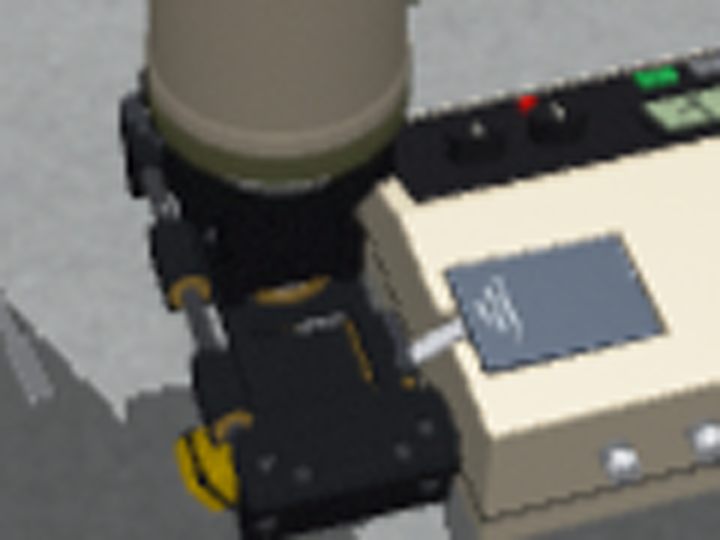

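View pics/top7.png

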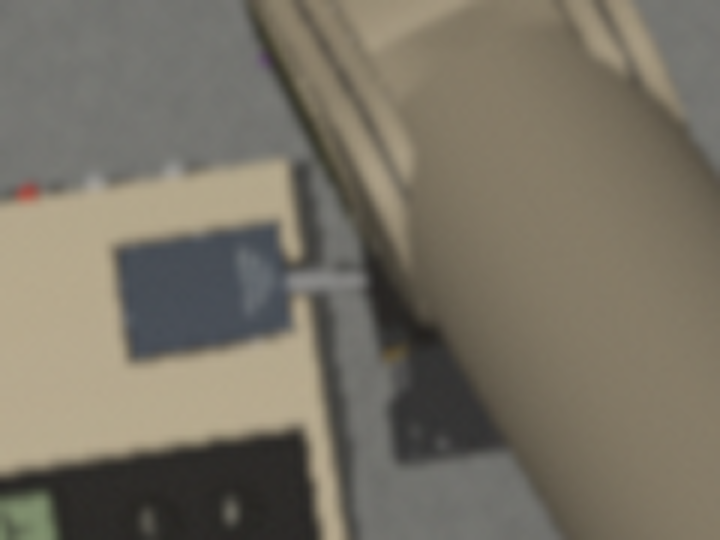

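```bash
cat > pl.py <<'E'
from h import *
n0=np.array([.989,.146,0]);ax=np.array([-.146,.989,0]);P0=np.array([.6227,.1165,0])
def onpl(uv,off=0):
    o,d=ray("scene",uv);t=((P0+off*n0-o)@n0)/(d@n0);p=o+d*t;return ((p-P0)@ax*1000).round(1),(p[2]*1000).round(1)
E
python3 - <<'E'
from pl import *
S=lambda x,y:(x/6+280-.4,y/6+160-.4)
print("img4",[onpl(S(*p)) for p in((428,340),(462,330))])
print("img5",[onpl(S(*p)) for p in((408,352),(463,330))])
print("img7",[onpl(S(*p)) for p in((412,358),(465,326),(440,342))], "handle rear ±",[onpl(S(*p),o) for p,o in(((180,445),-.013),((215,510),.013),((235,500),.013))])
for nm,p,o in(("cover near corner",(490,372),.025),("far corner",(448,268),-.025)): print(nm,onpl(S(*p),o))
E
python3 go.py .6309 .0455 .06 8.4
```

```text
img4 [(np.float64(-5.5), np.float64(76.0)), (np.float64(7.9), np.float64(77.3))]
img5 [(np.float64(-13.3), np.float64(71.5)), (np.float64(8.3), np.float64(77.2))]
img7 [(np.float64(-11.5), np.float64(67.1)), (np.float64(9.0), np.float64(79.4)), (np.float64(-0.6), np.float64(73.0))] handle rear ± [(np.float64(-100.7), np.float64(27.8)), (np.float64(-93.8), np.float64(17.2)), (np.float64(-85.7), np.float64(20.7))]
cover near corner (np.float64(10.1), np.float64(82.1))
far corner (np.float64(10.3), np.float64(84.1))
t 14.575 pos [0.6307 0.0524 0.0447] yaw 8.36 toolx [ 0.015 -0.012 -1.   ] w 0.0259 F [-0.7 -1.4  2.1]
spin -0.04 now-frame [-1.53 -0.06  0.71] after-spin [-1.53 -0.06  0.71]
```

```bash
python3 - <<'E'
from h import *
import cv2
a=cv2.imread("pics/scene0.png")[:,:,::-1]; crop(a,335,185,400,235,10,"pics/c0.png")
b=optics.camera("scene"); crop(b,335,185,400,235,10,"pics/c7.png")
E
```

```text
(no output)
```

View pics/c0.png

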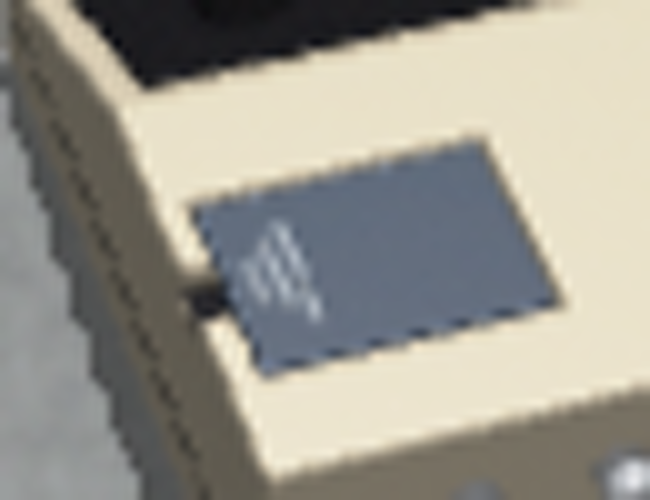

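View pics/c7.png

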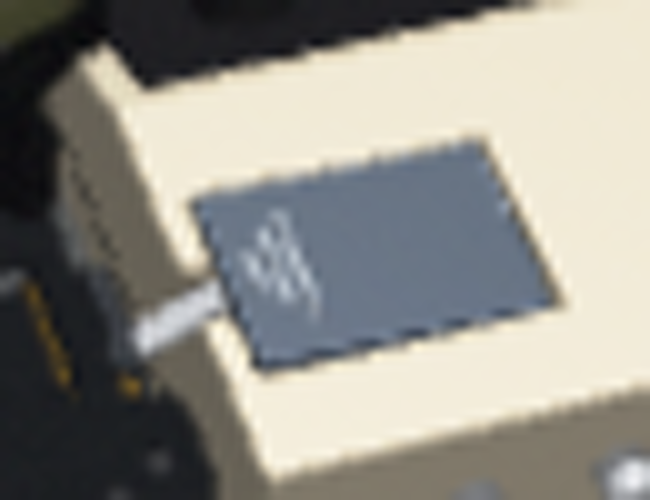

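The cover's end has risen about 3 mm: its left corner went from (192,208) to (192,196) in the 10x crop. The tip slid out a bit as the handle tilted, so I'll push it deeper and keep levering.

```bash
python3 -m inch '[{"translation":[0,0,-0.25],"spin":0},{"translation":[0,0,0],"spin":0}]'; python3 -m inch '[{"translation":[0,0,-0.25],"spin":0},{"translation":[0,0,0],"spin":0}]';  python3 - <<'E'
from h import *
b=optics.camera("scene"); crop(b,325,175,405,235,10,"pics/c8.png")
E
```

```text
time: 14.88
ee_pos: [0.6305, 0.0529, 0.0443]
eef_rot: [0.462, 0.527, -0.463, 0.542]
ft_force: [-1.1, -0.9, 2.6]
width: 0.0256
time: 15.12
ee_pos: [0.6303, 0.0536, 0.044]
eef_rot: [0.462, 0.526, -0.464, 0.542]
ft_force: [-1.0, -1.5, 2.9]
width: 0.0258
```

View pics/c8.png

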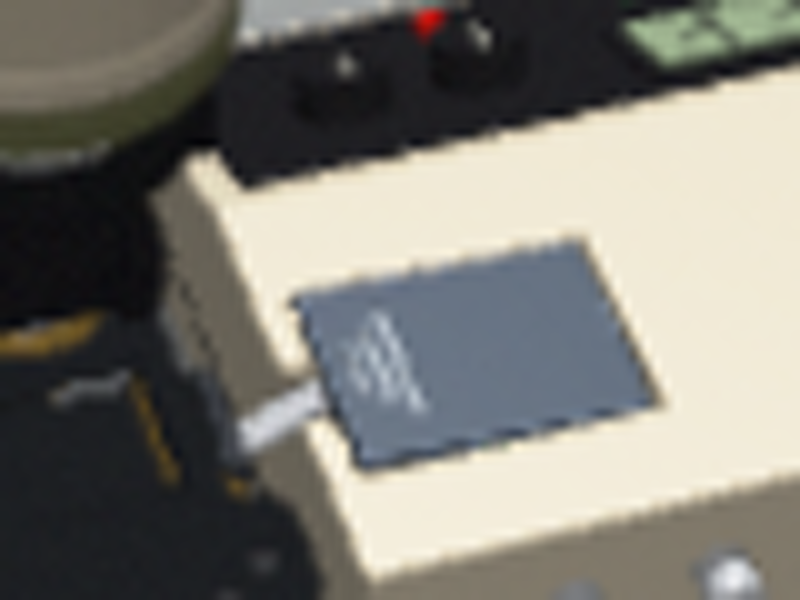

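```bash
python3 -c "
from bench import r
s=r.read_state();print(s['joint_positions'].round(3),s['torque'].round(2),s['ft_force'])"; python3 go.py .63 .0585 .044 8.4
```

```text
[ 0.355  0.617 -0.694  1.618  0.461  1.062 -0.332] [-0.46  0.04  0.02] [ 0.62164489 -2.56539931  3.78779075]
t 15.175 pos [0.6303 0.0537 0.044 ] yaw 8.17 toolx [ 0.015 -0.016 -1.   ] w 0.0257 F [ 0.6 -2.6  3.8]
spin -0.23 now-frame [-0.01  0.04 -0.48] after-spin [-0.01  0.04 -0.48]
```

```bash
python3 - <<'E'
from h import *
b=optics.camera("scene"); crop(b,180,40,440,235,3,"pics/f8.png")
b=optics.camera("top"); crop(b,200,100,460,295,3,"pics/g8.png")
s=r.read_state();print(s['ee_pos'],s['ft_force'],s['joint_torque'].round(1))
E
```

```text
[0.63029637 0.05368663 0.0440401 ] [-0.8184977  -2.56617465  2.72688169] [ -2.  -65.3 -15.1 -31.   -0.6  -0.5  -0.1]
```

View pics/f8.png

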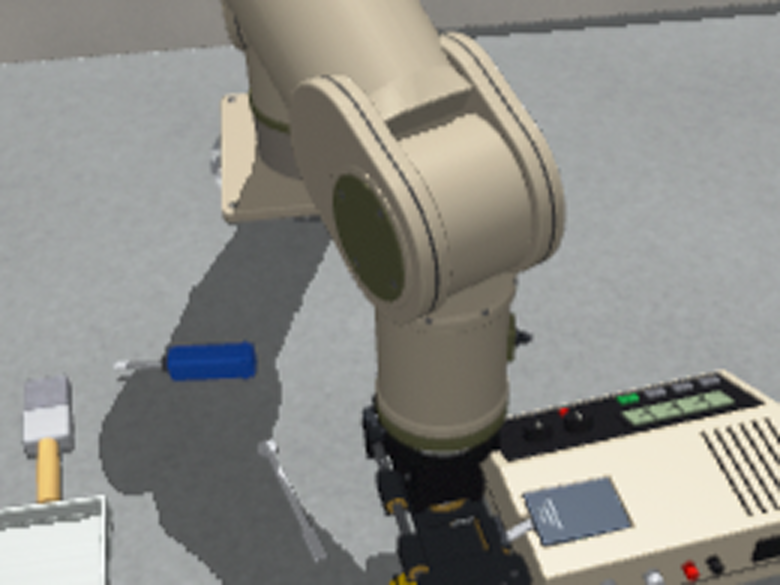

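View pics/g8.png

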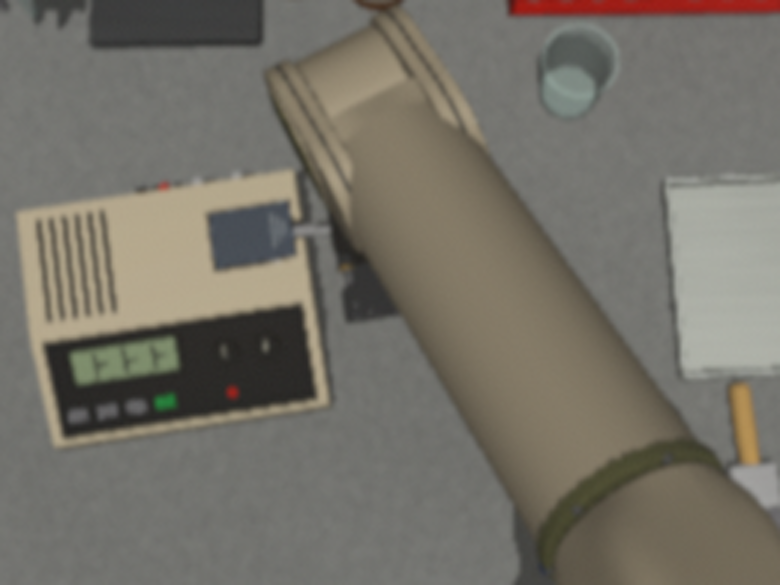

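```bash
python3 -m inch '[{"translation":[0,0,-0.4],"spin":0},{"translation":[0,0,-0.5],"spin":0}]'; python3 -m inch '[{"translation":[0.1,0,-0.5],"spin":0}]';  python3 - <<'E'
from h import *
b=optics.camera("scene"); crop(b,325,175,405,235,10,"pics/c9.png")
E
```

```text
time: 15.52
ee_pos: [0.6293, 0.0606, 0.0436]
eef_rot: [0.462, 0.526, -0.465, 0.542]
ft_force: [0.3, -3.0, 2.4]
width: 0.0261
time: 15.65
ee_pos: [0.6288, 0.0654, 0.0425]
eef_rot: [0.462, 0.525, -0.465, 0.542]
ft_force: [0.6, -4.9, 2.4]
width: 0.0257
```

View pics/c9.png

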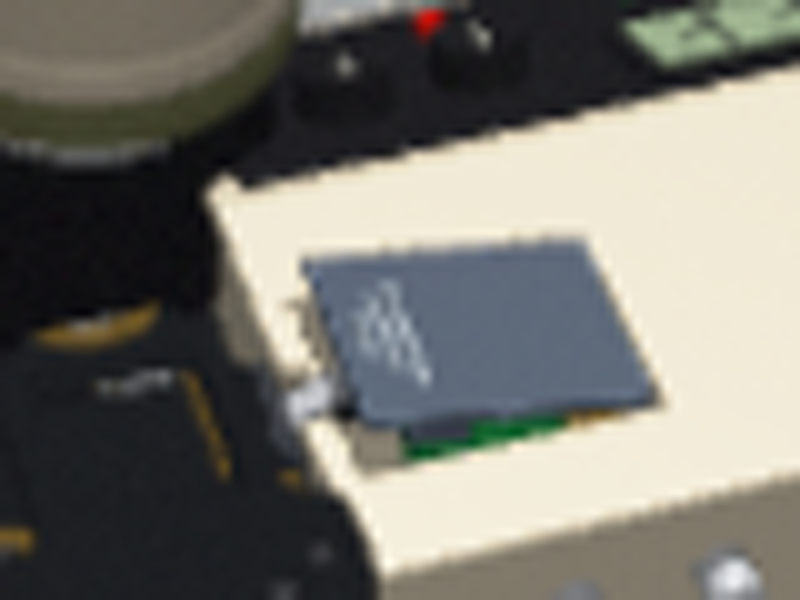

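The cover has popped: its end is standing proud at (305,260)–(360,410) and the inside is visible. I'll withdraw the blade.

```bash
python3 -m inch '[{"translation":[0,0,0.5],"spin":0},{"translation":[0,0,0.8],"spin":0},{"translation":[0,0,0.8],"spin":0},{"translation":[0,0,0],"spin":0}]';  python3 - <<'E'
from h import *
b=optics.camera("scene"); crop(b,290,165,410,255,6,"pics/c10.png")
E
```

```text
time: 16.2
ee_pos: [0.6307, 0.0464, 0.042]
eef_rot: [0.462, 0.527, -0.464, 0.542]
ft_force: [0.3, 0.7, 0.1]
width: 0.0259
```

View pics/c10.png

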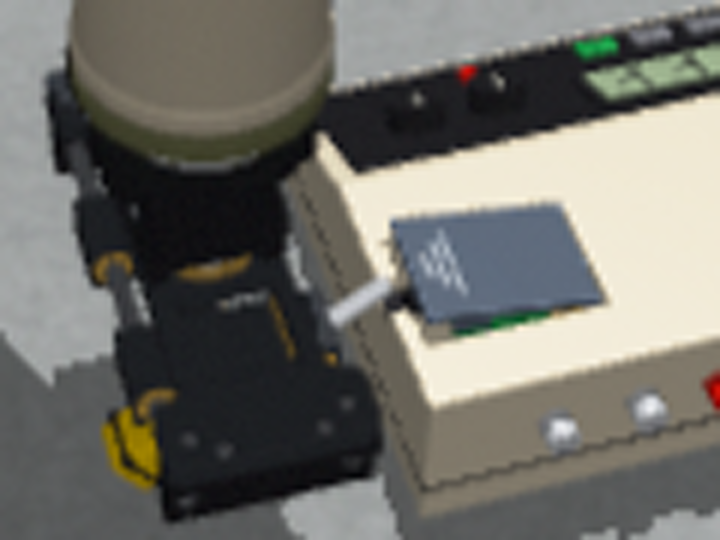

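```bash
python3 -m inch '[{"translation":[0,0,2],"spin":0},{"translation":[-2,0,3],"spin":0},{"translation":[-5,0,2],"spin":0},{"translation":[-5,0,0],"spin":0},{"translation":[-1,0,0],"spin":0},{"translation":[0,0,0],"spin":0}]'; python3 go.py .643 -.354 .12 8.4; python3 - <<'E'
from h import *
b=optics.camera("scene"); crop(b,240,110,400,230,5,"pics/c11.png")
t=(393,128); print(onz("top",t,.0))
E
```

```text
time: 17.0
ee_pos: [0.6389, -0.0299, 0.1756]
eef_rot: [0.462, 0.527, -0.466, 0.541]
ft_force: [0.7, -0.1, -0.4]
width: 0.0256
t 17.0 pos [ 0.6389 -0.0299  0.1756] yaw 8.04 toolx [ 0.011 -0.017 -1.   ] w 0.0256 F [ 0.7 -0.1 -0.4]
spin -0.36 now-frame [ 6.12 -4.17 32.04] after-spin [ 6.12 -4.38 32.02]
[ 0.7766973  -0.13816429  0.        ]
```

View pics/c11.png

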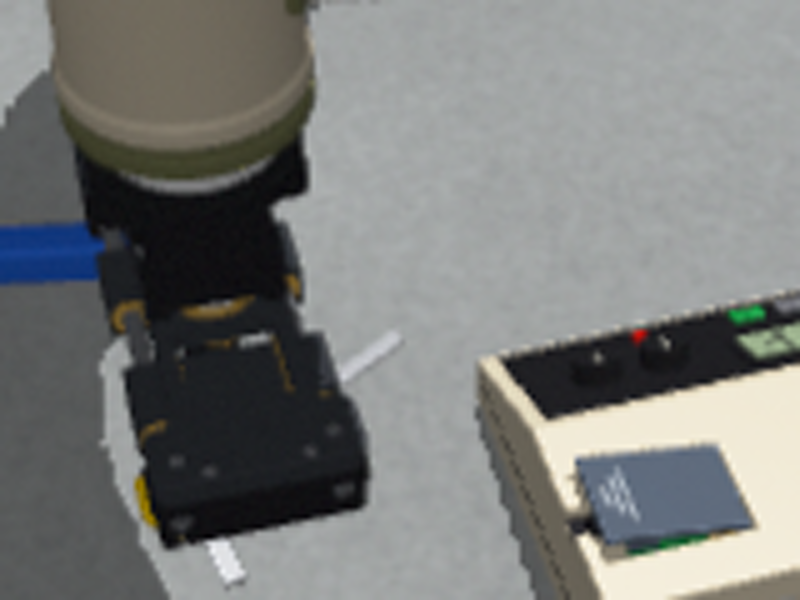

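The blade is clear, nose-up at (400,340). The cover stays propped at (660,500). Next is the move to the tray.

```bash
python3 -m inch '[{"translation":[0,-0.5,4],"spin":-0.4},{"translation":[0,-0.5,4],"spin":0},{"translation":[0,-0.5,4],"spin":0},{"translation":[0,-0.5,4],"spin":0},{"translation":[0,-0.5,4],"spin":0},{"translation":[0,-0.5,4],"spin":0},{"translation":[0,-0.5,4],"spin":0},{"translation":[0,-0.4,2],"spin":0},{"translation":[0,0,0],"spin":0},{"translation":[0,0,0],"spin":0}]'; python3 go.py .643 -.354 .08 8.4
```

```text
time: 18.3
ee_pos: [0.6395, -0.3363, 0.1614]
eef_rot: [0.455, 0.539, -0.464, 0.537]
ft_force: [0.8, 0.2, -0.4]
width: 0.0259
t 18.3 pos [ 0.6395 -0.3363  0.1614] yaw 9.0 toolx [-0.011 -0.008 -1.   ] w 0.0259 F [ 0.8  0.2 -0.4]
spin 0.6 now-frame [8.15 0.16 1.75] after-spin [8.15 0.18 1.75]
```

```bash
python3 -m inch '[{"translation":[3,0.2,1.8],"spin":0.6},{"translation":[3,0,0],"spin":0},{"translation":[3,0,0],"spin":0},{"translation":[0,0,0],"spin":0},{"translation":[0,0,0],"spin":0}]'; python3 go.py .643 -.354 .05 8.4; python3 - <<'E'
from h import *
b=optics.camera("scene"); crop(b,90,140,250,290,4,"pics/c12.png")
b=optics.camera("top"); crop(b,400,130,560,250,4,"pics/t12.png")
E
```

```text
time: 18.92
ee_pos: [0.6476, -0.3445, 0.0726]
eef_rot: [0.456, 0.538, -0.462, 0.537]
ft_force: [-0.0, -1.2, -0.3]
width: 0.0259
t 18.925 pos [ 0.6476 -0.3445  0.0726] yaw 9.04 toolx [-0.006 -0.006 -1.   ] w 0.0259 F [-0.  -1.2 -0.3]
spin 0.64 now-frame [ 2.27 -0.59  0.86] after-spin [ 2.27 -0.58  0.86]
```

View pics/c12.png

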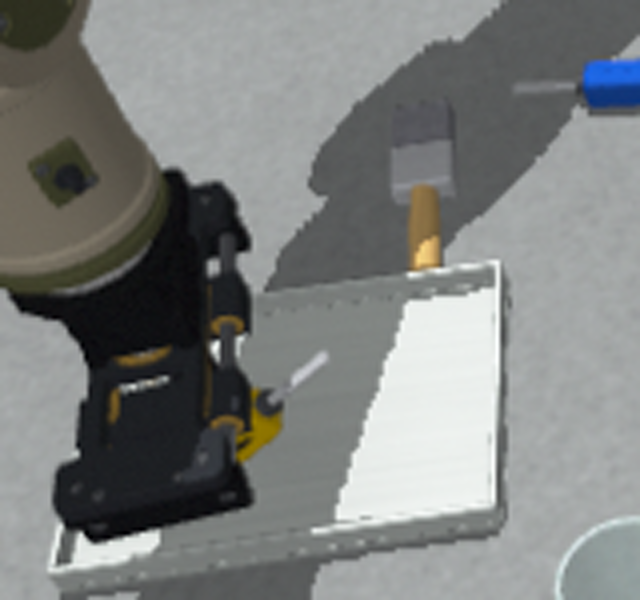

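View pics/t12.png

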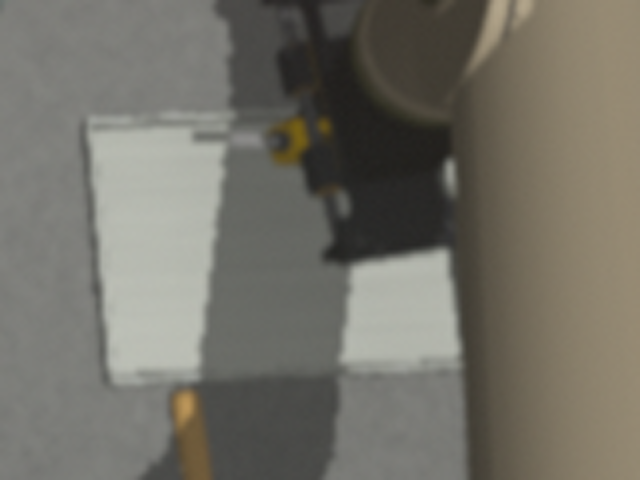

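```bash
python3 -m inch '[{"translation":[1,-0.8,0.3],"spin":0.6},{"translation":[1,0,0],"spin":0},{"translation":[0,0,0],"spin":0}]';python3 -m inch '[{"translation":[0.4,0,0],"spin":0},{"translation":[0.4,0,0],"spin":0},{"translation":[0,0,0],"spin":0}]'; python3 go.py .643 -.354 .024 8.4
```

```text
time: 19.4
ee_pos: [0.6396, -0.3503, 0.053]
eef_rot: [0.459, 0.535, -0.465, 0.535]
ft_force: [1.0, 0.2, -1.0]
width: 0.0259
time: 19.77
ee_pos: [0.6398, -0.3503, 0.0445]
eef_rot: [0.459, 0.535, -0.465, 0.535]
ft_force: [-0.2, -0.9, -1.3]
width: 0.0257
t 19.775 pos [ 0.6398 -0.3503  0.0445] yaw 8.33 toolx [-0.004 -0.007 -1.   ] w 0.0257 F [-0.2 -0.9 -1.3]
spin -0.07 now-frame [2.05 0.27 0.4 ] after-spin [2.05 0.27 0.4 ]
```

```bash
python3 -m inch '[{"translation":[0.4,0,0],"spin":0},{"translation":[0.3,0,0],"spin":0},{"translation":[0,0,0],"spin":0}]';python3 -m inch '[{"translation":[0.35,0,0],"spin":0},{"translation":[0.35,0,0],"spin":0},{"translation":[0,0,0],"spin":0}]' - 12;python3 -m inch '[{"translation":[0.3,0,0],"spin":0},{"translation":[0.25,0,0],"spin":0},{"translation":[0,0,0],"spin":0}]'
```

```text
time: 20.15
ee_pos: [0.6408, -0.3489, 0.0413]
eef_rot: [0.46, 0.534, -0.465, 0.536]
ft_force: [0.3, -0.2, -1.1]
width: 0.0259
time: 20.52
ee_pos: [0.642, -0.3471, 0.0359]
eef_rot: [0.46, 0.535, -0.464, 0.536]
ft_force: [0.1, 0.0, -0.1]
width: 0.0261
time: 20.9
ee_pos: [0.6428, -0.3459, 0.031]
eef_rot: [0.46, 0.535, -0.463, 0.537]
ft_force: [-2.0, 1.2, 0.5]
width: 0.026
```

```bash
python3 -m inch '[{"translation":[0.3,0,0],"spin":0},{"translation":[0.2,0,0],"spin":0},{"translation":[0,0,0],"spin":0}]';python3 -m inch '[{"translation":[0.2,0,0],"spin":0},{"translation":[0.15,0,0],"spin":0},{"translation":[0,0,0],"spin":0}]';python3 - <<'E'
from h import *
b=optics.camera("scene"); crop(b,90,140,250,290,4,"pics/c13.png")
E
```

```text
time: 21.28
ee_pos: [0.6433, -0.3453, 0.0259]
eef_rot: [0.461, 0.535, -0.462, 0.537]
ft_force: [-0.6, 2.3, 2.6]
width: 0.0257
time: 21.65
ee_pos: [0.6436, -0.3451, 0.0222]
eef_rot: [0.461, 0.535, -0.462, 0.537]
ft_force: [-1.6, 2.9, 3.6]
width: 0.0258
```

View pics/c13.png

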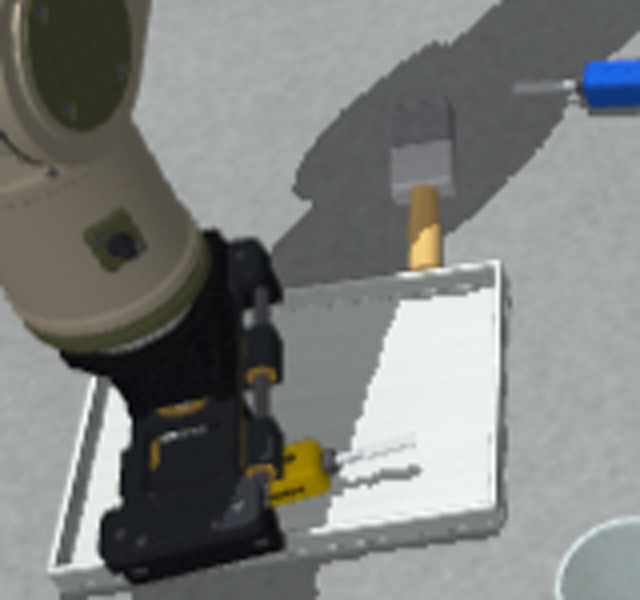

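```bash
python3 - <<'E'
from pl import *
import pl
pl.P0=np.array([.6436,-.3451,0])
S=lambda x,y:(x/4+90-.4,y/4+140-.4)
print([onpl(S(*p)) for p in((337,461),(378,450),(415,438),(325,452))])
E
```

```text
[(np.float64(49.7), np.float64(21.5)), (np.float64(72.8), np.float64(22.9)), (np.float64(94.3), np.float64(26.2)), (np.float64(46.4), np.float64(32.4))]
```

```bash
python3 -m inch '[{"translation":[0.05,0,0],"spin":0},{"translation":[0,0,0],"spin":0},{"translation":[0,0,0],"spin":0}]' - 3;python3 -m inch '[{"translation":[0,0,0],"spin":0},{"translation":[0,0,0],"spin":0},{"translation":[0,0,0],"spin":0}]' 0.62; python3 go.py .643 -.35 .12 8.4;python3 - <<'E'
from h import *
b=optics.camera("scene"); crop(b,90,140,250,290,4,"pics/c14.png")
E
```

```text
time: 22.08
ee_pos: [0.6434, -0.3456, 0.0216]
eef_rot: [0.461, 0.534, -0.462, 0.537]
ft_force: [0.5, 2.1, 2.5]
width: 0.026
time: 22.45
ee_pos: [0.6433, -0.3465, 0.0217]
eef_rot: [0.461, 0.534, -0.463, 0.537]
ft_force: [0.0, 0.8, 1.8]
width: 0.0328
t 22.45 pos [ 0.6433 -0.3465  0.0217] yaw 8.45 toolx [ 0.001 -0.005 -1.   ] w 0.0328 F [0.  0.8 1.8]
spin 0.05 now-frame [-9.83 -0.08  0.39] after-spin [-9.83 -0.08  0.39]
```

View pics/c14.png

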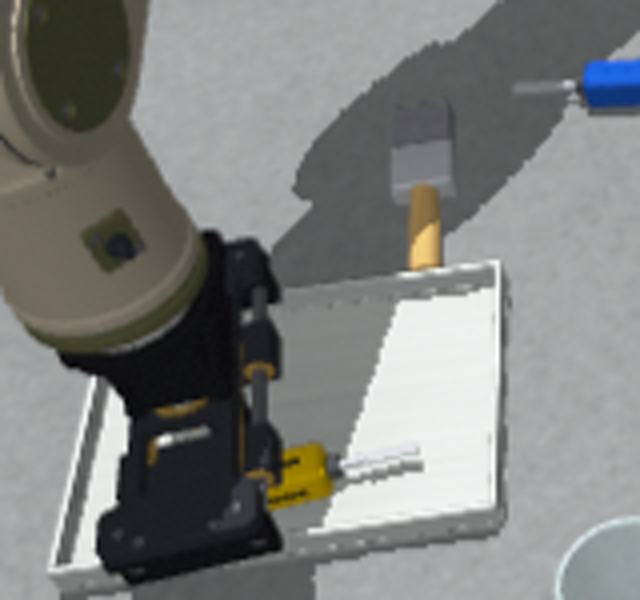

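The screwdriver lies flat in the tray, handle at (300,478) and blade to (420,455). While the arm is here I'll measure the propped cover.

```bash
python3 -m inch '[{"translation":[-1,0,0],"spin":0},{"translation":[-4,0,0],"spin":0},{"translation":[-5,0,0],"spin":0},{"translation":[-5,0,0],"spin":0},{"translation":[0,0,0],"spin":0}]' - ; python3 - <<'E'
from h import *
b=optics.camera("scene"); crop(b,335,170,415,230,10,"pics/c15.png")
b=optics.camera("top"); crop(b,255,145,325,200,10,"pics/t15.png")
E
python3 go.py .62 .1335 .16 8.4
```

```text
time: 23.12
ee_pos: [0.6422, -0.3463, 0.1772]
eef_rot: [0.46, 0.534, -0.463, 0.536]
ft_force: [-0.5, -1.0, -0.7]
width: 0.0333
t 23.225 pos [ 0.6403 -0.3459  0.1722] yaw 8.44 toolx [-0.007 -0.003 -1.   ] w 0.0329 F [-0.5  0.  -0.7]
spin 0.04 now-frame [  1.12   5.03 -47.72] after-spin [  1.12   5.   -47.72]
```

View pics/c15.png

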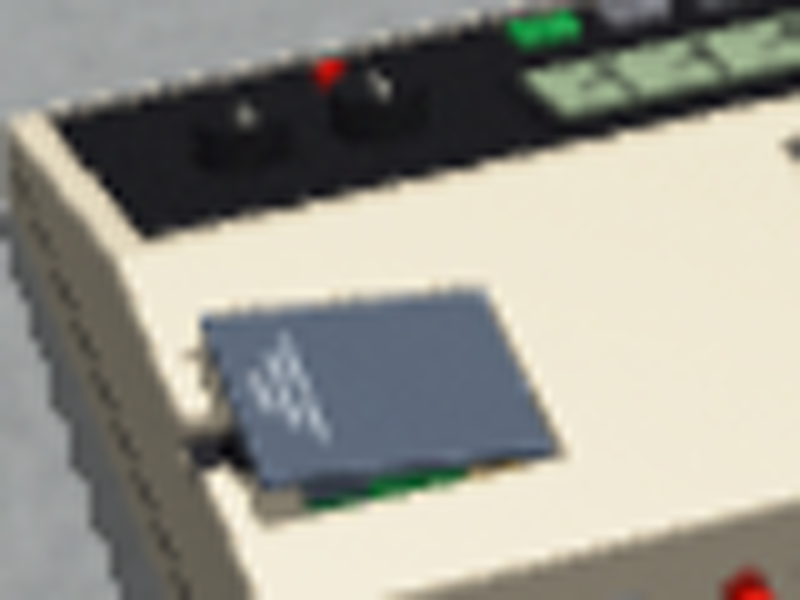

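View pics/t15.png

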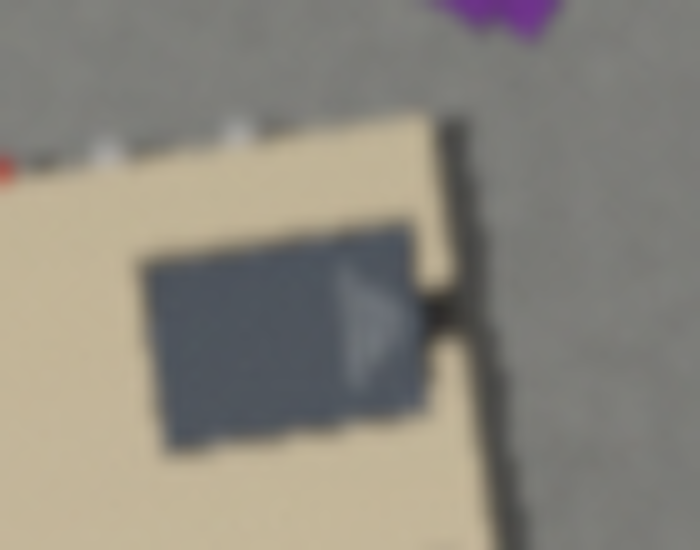

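```bash
python3 - <<'E'
from h import *
S=lambda x,y:(x/10+335-.45,y/10+170-.45); T=lambda x,y:(x/10+255-.45,y/10+145-.45)
for a,b in(((203,317),(427,412)),((265,487),(412,221)),((562,455),(142,262)),((487,288),(168,452))): print(tri(S(*a),T(*b)))
E
```

```text
(array([0.59398014, 0.123193  , 0.091726  ]), np.float64(0.0026587702641118894))
(array([0.64379734, 0.12772013, 0.09176465]), np.float64(0.0036754191882833976))
(array([0.63640629, 0.19736116, 0.08153875]), np.float64(0.0032127600247686553))
(array([0.58655429, 0.19060091, 0.08214734]), np.float64(0.004700470684120079))
```

```bash
python3 -m inch '[{"translation":[0,0.5,-4.8],"spin":0},{"translation":[0,0.5,-4.8],"spin":0},{"translation":[0,0.5,-4.8],"spin":0},{"translation":[0,0.5,-4.8],"spin":0},{"translation":[0,0.5,-4.8],"spin":0},{"translation":[0,0.5,-4.8],"spin":0},{"translation":[0,0.5,-4.8],"spin":0},{"translation":[0,0.5,-4.8],"spin":0},{"translation":[0,0.5,-4.8],"spin":0},{"translation":[0,0,0],"spin":0},{"translation":[0,0,0],"spin":0}]' 0.25 15; python3 go.py .6178 .1334 .15 8.4
```

```text
time: 24.6
ee_pos: [0.6117, 0.0983, 0.1539]
eef_rot: [0.455, 0.543, -0.47, 0.526]
ft_force: [-0.8, 0.3, -0.3]
width: 0.0654
t 24.6 pos [0.6117 0.0983 0.1539] yaw 8.3 toolx [-0.033 -0.001 -0.999] w 0.0654 F [-0.8  0.3 -0.3]
spin -0.1 now-frame [ 0.37  1.12 -3.38] after-spin [ 0.37  1.13 -3.38]
```

```bash
python3 -m inch '[{"translation":[0,0.55,-1.7],"spin":0},{"translation":[0,0.55,-1.7],"spin":0},{"translation":[0,0,0],"spin":0},{"translation":[0,0,0],"spin":0}]'; python3 go.py .6178 .1334 .12 8.4
```

```text
time: 25.1
ee_pos: [0.6183, 0.1336, 0.1525]
eef_rot: [0.455, 0.543, -0.472, 0.525]
ft_force: [-0.1, -0.2, 0.1]
width: 0.0652
t 25.1 pos [0.6183 0.1336 0.1525] yaw 8.12 toolx [-0.035 -0.001 -0.999] w 0.0652 F [-0.1 -0.2  0.1]
spin -0.28 now-frame [3.25 0.06 0.03] after-spin [3.25 0.06 0.03]
```

```bash
python3 -m inch '[{"translation":[1.6,0,0],"spin":-0.3},{"translation":[1.6,0,0],"spin":0},{"translation":[0,0,0],"spin":0},{"translation":[0,0,0],"spin":0}]'; python3 go.py .6178 .1334 .1015 8.4;python3 - <<'E'
from h import *
b=optics.camera("scene"); crop(b,300,110,440,230,5,"pics/c16.png")
E
```

```text
time: 25.6
ee_pos: [0.6168, 0.1318, 0.1173]
eef_rot: [0.453, 0.544, -0.471, 0.526]
ft_force: [-0.0, 0.1, 0.7]
width: 0.0654
t 25.6 pos [0.6168 0.1318 0.1173] yaw 8.34 toolx [-0.036 -0.002 -0.999] w 0.0654 F [-0.   0.1  0.7]
spin -0.06 now-frame [ 1.57  0.18 -0.14] after-spin [ 1.57  0.18 -0.14]
```

View pics/c16.png

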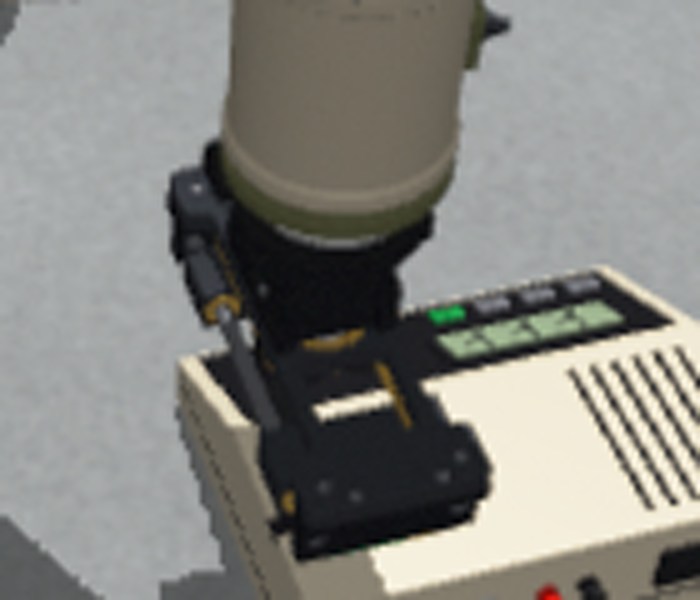

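```bash
python3 -m inch '[{"translation":[0.6,0.18,-0.14],"spin":0},{"translation":[0.6,0,0],"spin":0},{"translation":[0,0,0],"spin":0}]'; python3 go.py .6178 .1334 .1010 8.4
```

```text
time: 26.02
ee_pos: [0.6183, 0.1336, 0.1049]
eef_rot: [0.454, 0.544, -0.471, 0.526]
ft_force: [0.3, -0.7, -0.1]
width: 0.0654
t 26.025 pos [0.6183 0.1336 0.1049] yaw 8.33 toolx [-0.035 -0.002 -0.999] w 0.0654 F [ 0.3 -0.7 -0.1]
spin -0.07 now-frame [ 0.39 -0.04  0.01] after-spin [ 0.39 -0.04  0.01]
```

```bash
python3 -m inch '[{"translation":[0.38,-0.04,0],"spin":0},{"translation":[0,0,0],"spin":0},{"translation":[0,0,0],"spin":0}]'; python3 go.py .6178 .1334 .1010 8.4; python3 -m inch '[{"translation":[0,0,0],"spin":0},{"translation":[0,0,0],"spin":0},{"translation":[0,0,0],"spin":0},{"translation":[0,0,0],"spin":0}]' 1 15;
```

```text
time: 26.4
ee_pos: [0.6178, 0.1336, 0.101]
eef_rot: [0.454, 0.544, -0.471, 0.526]
ft_force: [-0.0, 0.3, -0.2]
width: 0.0651
t 26.4 pos [0.6178 0.1336 0.101 ] yaw 8.33 toolx [-0.035 -0.002 -0.999] w 0.0651 F [-0.   0.3 -0.2]
spin -0.07 now-frame [ 0.   -0.    0.02] after-spin [ 0.   -0.    0.02]
time: 26.9
ee_pos: [0.618, 0.1336, 0.1013]
eef_rot: [0.454, 0.544, -0.471, 0.526]
ft_force: [0.3, 0.5, -0.2]
width: 0.0493
```

```bash
python3 -m inch '[{"translation":[-0.2,0,0.2],"spin":0},{"translation":[-0.2,0,0.3],"spin":0},{"translation":[-0.2,0,0.3],"spin":0},{"translation":[0,0,0],"spin":0}]' - 20;python3 - <<'E'
from h import *
b=optics.camera("scene"); crop(b,300,130,440,230,5,"pics/c17.png")
E
```

```text
time: 27.4
ee_pos: [0.6195, 0.1248, 0.1077]
eef_rot: [0.454, 0.544, -0.471, 0.526]
ft_force: [-0.3, 0.4, -0.2]
width: 0.0493
```

View pics/c17.png

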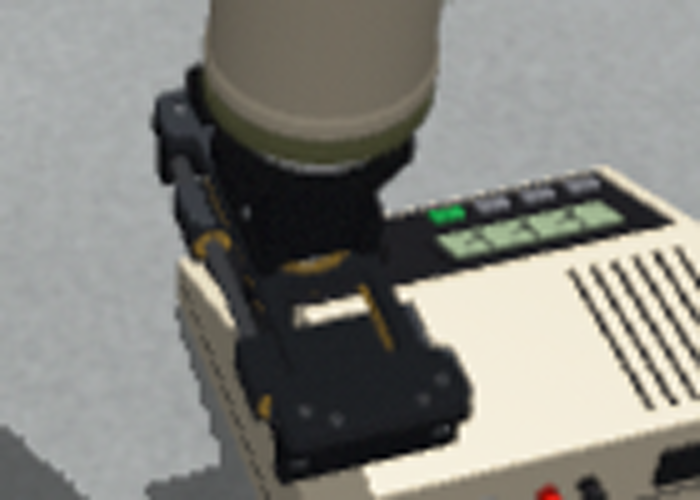

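```bash
python3 -m inch '[{"translation":[-0.4,0,0],"spin":0},{"translation":[-1,0,0],"spin":0},{"translation":[-2,0,0],"spin":0},{"translation":[-3,0,0],"spin":0},{"translation":[0,0,0],"spin":0}]';python3 go.py .564 -.34 .17 8.4; python3 - <<'E'
from h import *
b=optics.camera("scene"); crop(b,300,80,440,230,4,"pics/c18.png")
b=optics.camera("top"); crop(b,230,130,330,200,6,"pics/t18.png")
E
```

```text
time: 28.08
ee_pos: [0.6222, 0.1261, 0.1776]
eef_rot: [0.454, 0.543, -0.47, 0.527]
ft_force: [-0.4, -0.3, 0.7]
width: 0.0491
t 28.075 pos [0.6222 0.1261 0.1776] yaw 8.37 toolx [-0.032 -0.001 -0.999] w 0.0491 F [-0.4 -0.3  0.7]
spin -0.03 now-frame [  1.01 -12.51  45.27] after-spin [  1.01 -12.53  45.26]
```

View pics/c18.png

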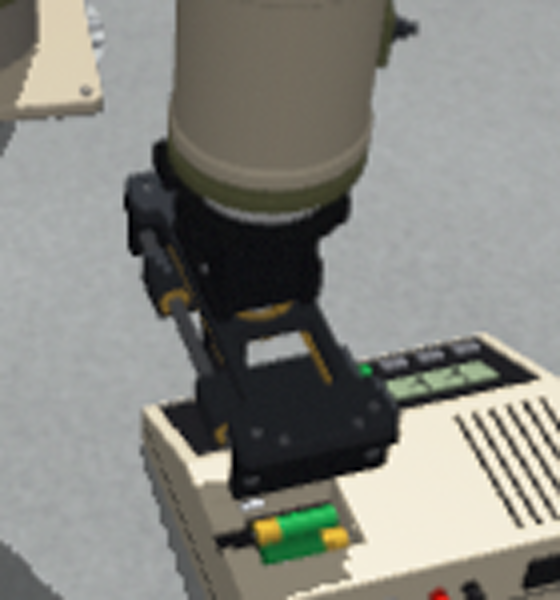

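View pics/t18.png

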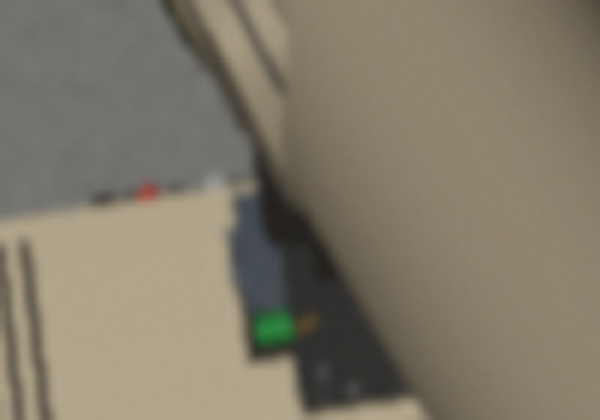

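The battery bay is open (green cells at (300,530)) and the gripper is holding the cover. I'll carry it to the tray.

```bash
python3 -m inch '[{"translation":[0,-0.6,2.5],"spin":0},{"translation":[0,-1.3,4.5],"spin":0},{"translation":[0,-1.3,4.5],"spin":0},{"translation":[0,-1.3,4.5],"spin":0},{"translation":[0,-1.3,4.5],"spin":0},{"translation":[0,-1.3,4.5],"spin":0},{"translation":[0,-1.3,4.5],"spin":0},{"translation":[0,-1.3,4.5],"spin":0},{"translation":[0,-1.3,4.5],"spin":0},{"translation":[0,-0.7,3],"spin":0},{"translation":[0,0,0],"spin":0},{"translation":[0,0,0],"spin":0}]';python3 go.py .566 -.342 .10 8.4
```

```text
time: 29.68
ee_pos: [0.5582, -0.3145, 0.1679]
eef_rot: [0.45, 0.55, -0.473, 0.521]
ft_force: [0.3, 0.0, -0.1]
width: 0.0493
t 29.675 pos [ 0.5582 -0.3145  0.1679] yaw 8.53 toolx [-0.052  0.002 -0.999] w 0.0493 F [ 0.3  0.  -0.1]
spin 0.13 now-frame [6.74 0.71 2.9 ] after-spin [6.74 0.71 2.9 ]
```

```bash
python3 -m inch '[{"translation":[2,0.8,1.5],"spin":0},{"translation":[3,0.2,1.4],"spin":0},{"translation":[2,0,0],"spin":0},{"translation":[0,0,0],"spin":0},{"translation":[0,0,0],"spin":0}]';python3 go.py .566 -.342 .06 8.4;python3 - <<'E'
from h import *
b=optics.camera("scene"); crop(b,90,140,250,290,4,"pics/c19.png")
b=optics.camera("top"); crop(b,400,130,560,250,4,"pics/t19.png")
E
```

```text
time: 30.3
ee_pos: [0.5713, -0.335, 0.0966]
eef_rot: [0.449, 0.552, -0.47, 0.523]
ft_force: [0.5, 0.5, -0.3]
width: 0.0492
t 30.3 pos [ 0.5713 -0.335   0.0966] yaw 9.0 toolx [-0.05   0.004 -0.999] w 0.0492 F [ 0.5  0.5 -0.3]
spin 0.6 now-frame [ 3.68 -0.46  0.65] after-spin [ 3.68 -0.45  0.65]
```

View pics/c19.png

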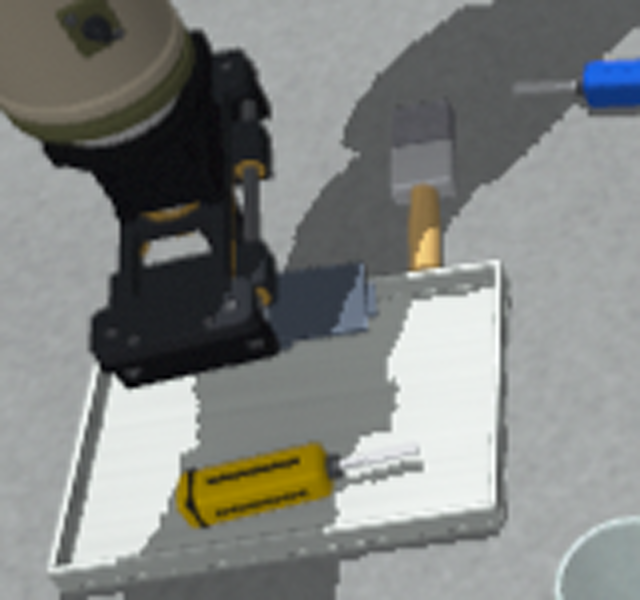

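View pics/t19.png

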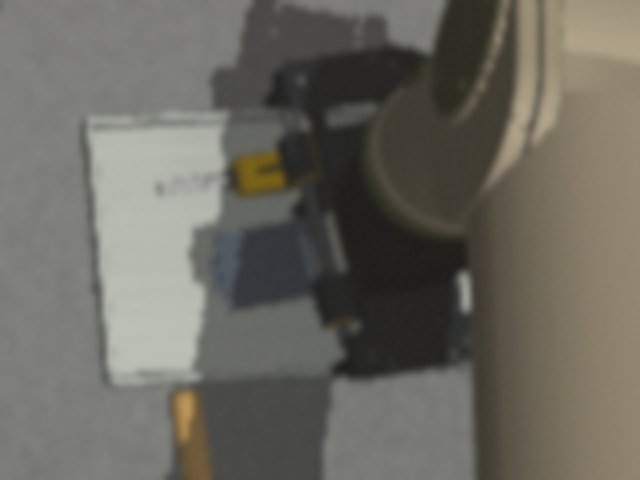

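```bash
python3 -m inch '[{"translation":[1.5,-0.45,0.4],"spin":0.6},{"translation":[1.5,0,0],"spin":0},{"translation":[1,0,0],"spin":0},{"translation":[0,0,0],"spin":0}]';python3 go.py .566 -.342 .035 8.4
```

```text
time: 30.9
ee_pos: [0.5649, -0.3404, 0.0547]
eef_rot: [0.452, 0.549, -0.473, 0.521]
ft_force: [0.1, 0.1, 0.0]
width: 0.0494
t 30.9 pos [ 0.5649 -0.3404  0.0547] yaw 8.31 toolx [-0.05   0.003 -0.999] w 0.0494 F [0.1 0.1 0. ]
spin -0.09 now-frame [1.96 0.18 0.2 ] after-spin [1.96 0.18 0.2 ]
```

```bash
python3 -m inch '[{"translation":[0.7,0,0],"spin":0},{"translation":[0.6,0,0],"spin":0},{"translation":[0,0,0],"spin":0}]';python3 -m inch '[{"translation":[0.35,0,0],"spin":0},{"translation":[0.3,0,0],"spin":0},{"translation":[0,0,0],"spin":0}]'; python3 - <<'E'
from h import *
b=optics.camera("scene"); crop(b,90,160,250,290,5,"pics/c20.png")
E
```

```text
time: 31.28
ee_pos: [0.5646, -0.3403, 0.0411]
eef_rot: [0.452, 0.549, -0.473, 0.521]
ft_force: [-0.3, 0.1, 0.0]
width: 0.0495
time: 31.65
ee_pos: [0.5646, -0.3403, 0.0346]
eef_rot: [0.452, 0.548, -0.473, 0.521]
ft_force: [0.1, -0.0, -0.2]
width: 0.0496
```

View pics/c20.png

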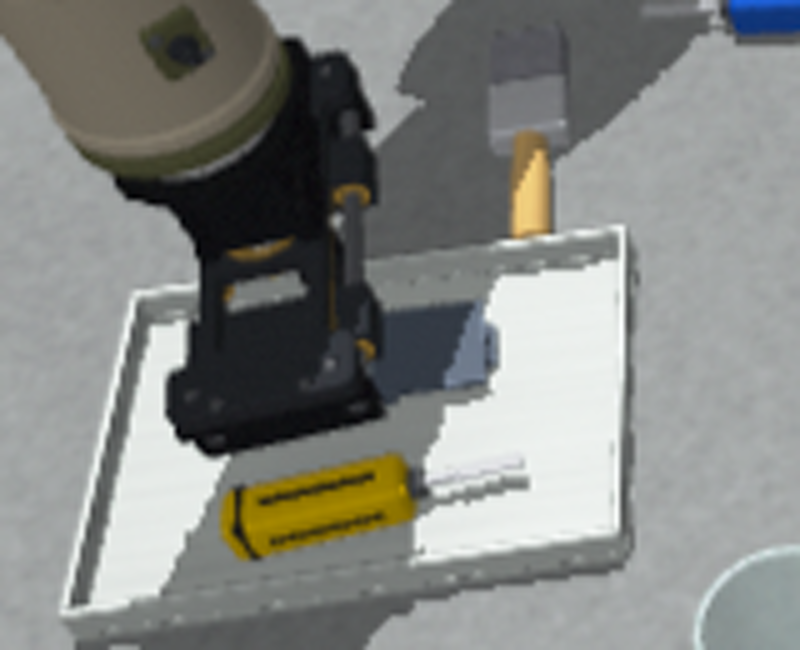

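```bash
python3 -m inch '[{"translation":[0.2,0,0],"spin":0},{"translation":[0.2,0,0],"spin":0},{"translation":[0,0,0],"spin":0}]';python3 -m inch '[{"translation":[0.2,0,0],"spin":0},{"translation":[0.1,0,0],"spin":0},{"translation":[0,0,0],"spin":0}]' - 10
```

```text
time: 32.08
ee_pos: [0.5648, -0.3407, 0.0313]
eef_rot: [0.452, 0.548, -0.473, 0.522]
ft_force: [-1.6, 1.0, 2.3]
width: 0.0495
time: 32.45
ee_pos: [0.5649, -0.3416, 0.0293]
eef_rot: [0.452, 0.547, -0.473, 0.522]
ft_force: [-0.4, 0.8, 2.5]
width: 0.0496
```

```bash
python3 -m inch '[{"translation":[0.12,0,0],"spin":0},{"translation":[0,0,0],"spin":0}]' - 4;python3 -m inch '[{"translation":[0,0,0],"spin":0},{"translation":[0,0,0],"spin":0},{"translation":[0,0,0],"spin":0}]' 0.34; python3 - <<'E'
from h import *
b=optics.camera("scene"); crop(b,90,160,250,290,5,"pics/c21.png")
E
```

```text
time: 32.7
ee_pos: [0.565, -0.342, 0.028]
eef_rot: [0.452, 0.547, -0.473, 0.522]
ft_force: [-0.6, -1.0, 2.2]
width: 0.0499
time: 33.08
ee_pos: [0.5646, -0.3409, 0.0269]
eef_rot: [0.452, 0.548, -0.473, 0.522]
ft_force: [-0.1, 0.3, 0.7]
width: 0.0571
```

View pics/c21.png

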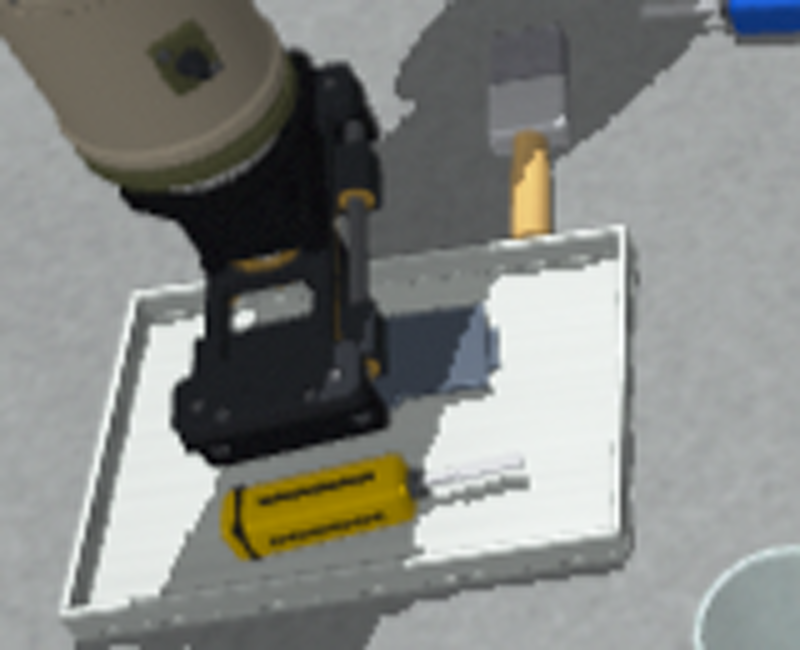

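The cover is down at (430,355) and released. I'll go straight up.

```bash
python3 -m inch '[{"translation":[-0.5,0,0],"spin":0},{"translation":[-1,0,0],"spin":0},{"translation":[-3,0,0],"spin":0},{"translation":[-5,0,0],"spin":0},{"translation":[-5,0,0],"spin":0},{"translation":[-5,0,3],"spin":0},{"translation":[-2,0,5],"spin":0},{"translation":[0,0,5],"spin":0},{"translation":[0,0,5],"spin":0},{"translation":[0,0,0],"spin":0},{"translation":[0,0,0],"spin":0}]'; python3 - <<'E'
from h import *
b=optics.camera("scene"); cv2.imwrite("pics/s22.png",b[:,:,::-1]); crop(b,90,160,250,290,5,"pics/c22.png")
b=optics.camera("top"); cv2.imwrite("pics/t22.png",b[:,:,::-1])
E
```

```text
time: 34.5
ee_pos: [0.6032, -0.5217, 0.2564]
eef_rot: [0.452, 0.546, -0.471, 0.525]
ft_force: [-0.5, 1.3, 0.5]
width: 0.0575
```

View pics/c22.png

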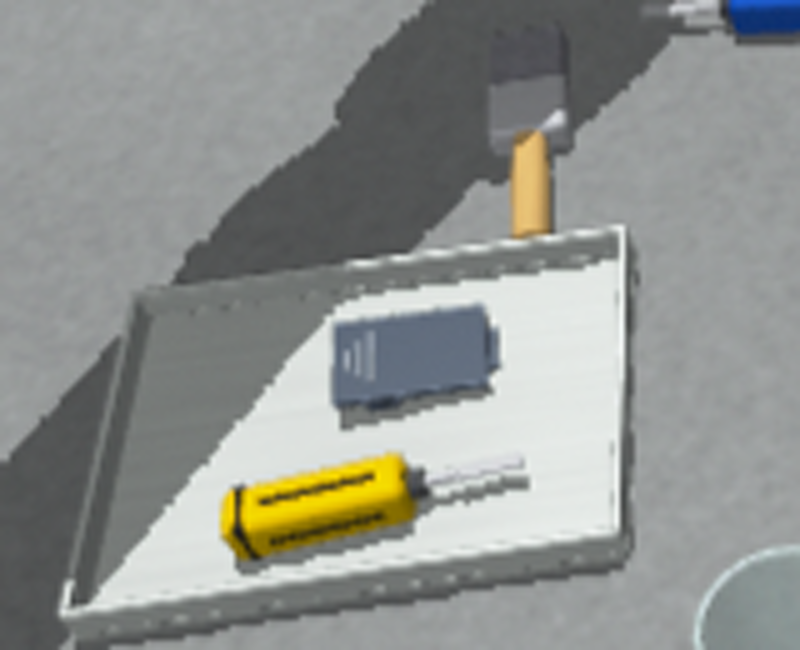

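View pics/s22.png

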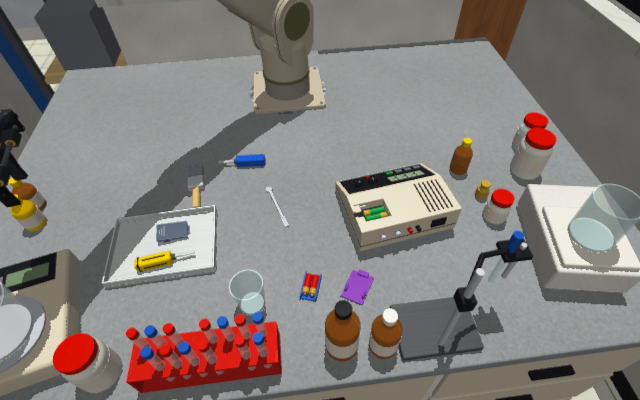

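View pics/t22.png

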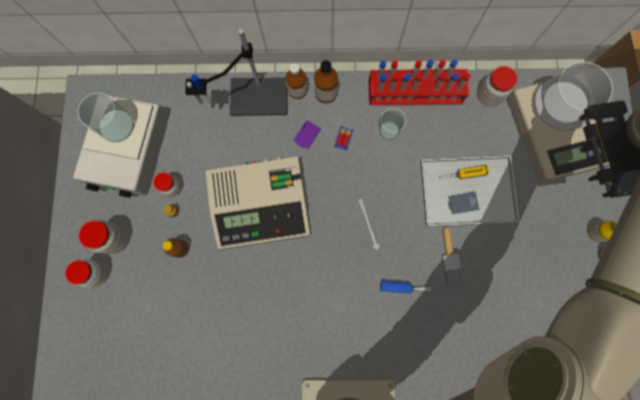

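Both items lie flat in the tray, cover at (410,355) and screwdriver at (320,500) in the crop. Nothing else has moved. I'll take the arm up a little further and hand in.

```bash
python3 -m inch '[{"translation":[-4,0,0],"spin":0},{"translation":[0,0,0],"spin":0},{"translation":[0,0,0],"spin":0},{"translation":[0,0,0],"spin":0}]'; python3 -c "
from bench import r,close_job
import numpy as np
s=r.read_state();print(s['ft_force'].round(1),np.abs(s['joint_vel']).max());print(close_job())"
```

```text
time: 35.1
ee_pos: [0.6046, -0.518, 0.2989]
eef_rot: [0.451, 0.547, -0.47, 0.526]
ft_force: [-0.0, -0.5, 0.2]
width: 0.0575
[-0.  -0.5  0.2] 0.01957250637574524
the job is handed in; nothing more can be done
None
```

The job is done and handed in at about 35 s. I levered the battery cover out with the yellow screwdriver's blade in the notch, and both now lie flat in the tray.

- **Levering:** the cover rose only about 3 mm when I pushed the handle down, because the tip slid out a little as it tilted. I pushed the blade deeper and the cover snapped up. The wrist force readings I took stayed at about 5 N per axis or less.
- **Setting down:** the screwdriver went into the tray first; its blade was still about 8 mm high when I let go and settled flat. I then drew the cover up and back off its hinge and laid it beside the screwdriver.
- **Last checks:** in the final pictures both items lie apart in the tray, the battery bay is open, and the other things look unmoved by eye. After I raised the arm the last bit, the wrist force was about zero and the arm nearly still.
- **Disagreements:** two estimates of the blade tip's position (camera and arm) differed by about 2 mm, which the 16 mm notch allowed for. The tool also drifted to about 3° of tilt by the end, with no visible effect.

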